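# Seat the steel check rod against the stop of the length gauge

## Robot

A 6-joint arm with a two-finger parallel gripper is mounted at the origin on the work surface; the furniture and walls round the work are solid. World frame = base frame: x ahead of the robot, y to its left, z up, the work surface at z = 0. Lengths are in m, angles in rad, forces in N, time in s.
With the tool pointing down it reaches from about 0.35 to 0.975 m from the base axis. Payload 4.9 kg.
Tool frame: the origin (TCP) lies at the very end of the fingers, on their centre line; the grasp point (between the pads) lies 19 mm behind it (manip.hold_point_z is the distance from the TCP to the grasp point, in m); z points along the fingers, x is the direction in which the jaws open and shut, and the axes are right-handed (so a half turn about z gives the same grasp; the last joint's range is limited). The gripper opens to 85 mm and grips with 20 to 120 N. Pads are 22 mm wide; open, the fingers measure 114 mm over their backs; the gripper's body (76 mm by 85 mm) begins 54 mm behind the grasp point. The pads swing forward as they close: fully open they stand 13 mm farther back than shut.
Start: joints at [-1.392, 0.053, 1.613, -0, 1.476, -0.119], TCP at [0.183, -0.597, 0.231] pointing down, gripper open.
Joint ranges: [-3.01, 3.01], [-1.01, 2.22], [0.06, 2.58], [-1.02, 4.17], [0.09, 2.62], [-3.14, 3.14]. Speed limits (rad/s): [2.57, 2.57, 3.14, 3.14, 3.14, 3.14].

## Interface

Orientations are given as a unit quaternion [w, x, y, z].
In Python, from plant import manip gives the robot as it stands.
- The arm moves only by the shell command python3 -m handwheel 'ROWS' [OPENING]. ROWS is JSON, a list of rows, each an object of numbers: "dx", "dy", "dz": the shift along the tool's x, y, z in m; "ax", "ay", "az": the turn, a rotation vector about the tool's x, y, z in rad. In form: [{"dx": .., "dy": .., "dz": .., "ax": .., "ay": .., "az": ..}, ...]. A call has 1 to 5 rows; each row is the pose to reach, as a shift and turn from the pose commanded when the call began, along the tool's axes at that moment; what a row does not reach only later rows make up. A row lasts 1/8 s, in which the tool goes at most 62.5 mm and 10.7 degrees, less where a joint would pass 70% of its speed; a pose out of reach is approached as far as the arm can. A call with a gripper value outside its range is refused whole. OPENING is the closure in counts, from 0 (fully open) to 255 (shut), set as the call begins (- or left out, the last holds). The fingers move at their own pace and stop on an object; the grip force is fixed at half the most. Time passes only in rows, so rows that repeat a pose let the fingers close. It gives the time, the measured TCP pose, the force and the opening at its end, in the units of the state.
- manip.state(): the state, without advancing time (a new reading comes with each control period).
- manip.grab_frame(name): name is "side" or "top"; returns a dict with "image" (400x640x3 uint8, blue, green, red), "z_map" (400x640 float32, m along the optical axis (not along the pixel's ray), 0 where there is no reading), "K" (3x3 intrinsics, pixels), "xyz" and "rotation" of the camera in the world. Camera axes: x right, y up, looking along -z (the intrinsics and any distortion apply to the point x, -y, -z); pixel columns grow to the right and rows downward; lengths in m; the calibration is good to about 2 mm. A picture is of the moment at which its call begins.
- manip.job_done(): hands the job in, once; it reports no verdict.
The state is a dict: "time": time; "joint_pos": joint angles; "joint_vel": joint speeds; "joint_efforts": joint torques, N m; "tool_pos": TCP position; "tool_rot": TCP orientation; "contact_force": force on the tool from outside, world axes, zero at the start; "ft_torque": the same for the moment, N m; "gripper_width": opening from 0.0 (shut) to 1.0 (fully open).
Only numpy, scipy, OpenCV 4.12 (cv2) and the standard library are available. Lean on these libraries where they do the work, as an engineer would, in place of code of your own. Each camera call takes 0.05 s, during which the arm holds its last target.

## Task

Take the steel check rod from its rest and lay it in the V-groove of the length gauge, then slide it along the groove, through the short tunnel, until its end meets the steel stop disc, whose exact setting is not known and must be felt. Hold it there for about a second with a gentle, steady push of 7 to 9 newtons (never as much as 12), then let go so that the rod stays lying in the groove against the stop. Leave the sample cup, the petri dish and the rubber stamp alone.

Things in the scene. Friction and masses are not known exactly. Their poses are not given: they have to be found in the camera images.
- rod: Plain steel check rod, 16 mm diameter, 120 mm long, 0.13 to 0.25 kg, both ends alike. Origin at its centre, on its axis; its y axis runs along the rod. At the start it lies level in the two saddles of the rest, 36.8 mm above the worktop (its axis), about over the middle of the rest.
- rest: Fixed grey plastic rest: base 50 (x) by 90 (y) by 8 mm, with two V-saddles 26 mm wide, 8 mm thick, 32 mm high, centred at y = -37 and +37 mm; 66 mm is free between them for the fingers. Origin at the centre of its underside; its y axis runs along the rod.
- gauge: Fixed metal length gauge. Origin: centre of the underside of its base (84 x 250 x 12 mm); its y axis runs along the groove towards the stop. Rail 26 mm wide, top at z = 50 mm, from y = -115 to +60 mm; in its top at x = 0 a 90-degree V-groove 13 mm wide, 6.5 mm deep, open above and at the -y end. A rod lying in it has its axis at z = 54.8 mm; at the stop its centre is at y = 3 to 27 mm.
- tunnel_mouth (a point): Where the rod enters the tunnel: on the seated rod's axis, in the gauge's frame at y = 35 mm, z = 54.8 mm. The tunnel covers the groove from y = 35 to 60 mm: cheeks 26 mm apart, flat pale roof with underside at z = 70 mm and top at 74 mm. Behind it a grey housing (y = 92 to 122 mm, 46 mm wide, 92 mm high with its knob) carries the stop.
- stop: Stop unit. Origin at the middle of its setting, on the rod's axis (gauge frame y = 75 mm); y axis along the groove, away from the rod. The steel stop disc (15 mm) was clamped anywhere within 12 mm either side of the origin: this pose does not tell where; find it by feel. It yields 0.17 mm per N. A soft touch pin (0.2 N) stands out 3 mm in front of it. The rod's drag in the groove is 1 to 3 N.
- sample_cup: Bystander: loose screw-top sample cup, 62 mm diameter, 68 mm high; origin at the centre of its underside.
- petri_dish: Bystander: loose closed petri dish, 91 mm diameter, 16 mm high; origin at the centre of its underside.
- rubber_stamp: Bystander: loose wooden-handled stamp, 24 x 46 x 64 mm; origin at the centre of its underside.

How it is judged:
By the outcome, as a careful person would: the job done as asked, in the order asked, and still so for the second after the job is handed in, with the robot touching nothing.
It also fails if it takes over 61 s, if anything falls off the work surface, if the arm or the gripper's body presses on something with over 40 N, if the wrist force passes 120 N, or if a joint passes its speed limit or range.

## Working session

There is one attempt and no reset: what is moved stays moved. The work goes in short steps, Python scripts to look and compute and a shell command to move; the robot and the scene stay as the last step left them, time stands still between calls to the robot, and variables do not carry over. Pictures are saved under pics/ and viewed, and the job is handed in when it is done.

```bash
ls; mkdir -p pics; python3 - <<'E'
from plant import manip
import cv2,numpy as np
print(manip.state())
for n in("side","top"):
    f=manip.grab_frame(n); cv2.imwrite(f"pics/{n}0.png",f["image"]); np.savez(f"{n}0.npz",**f)
    print(n,f["K"],f["xyz"],f["rotation"],[k for k in f])
E
```

```text
pics
{'time': 0.0, 'joint_pos': array([-1.39201813e+00,  5.34028956e-02,  1.61427126e+00,  1.17739910e-05,
        1.47600474e+00, -1.18971751e-01]), 'joint_vel': array([-0.00052837, -0.00164518,  0.00283565, -0.00028382, -0.00049757,
        0.00055434]), 'joint_efforts': array([-5.15281699e-04, -3.93682837e+01, -3.70177174e+01, -1.12073419e-04,
        7.12594439e-03, -3.05260073e-06]), 'tool_pos': array([ 0.18326656, -0.59688405,  0.23004806]), 'tool_rot': array([-7.19479421e-04,  8.04166469e-01, -5.94403231e-01, -7.55302327e-04]), 'contact_force': array([ 0.18873405, -0.11389034,  0.27689432]), 'ft_torque': array([-0.01046827, -0.00667709,  0.09219719]), 'gripper_width': 0.9977037771002001}
side [[394.57654995   0.         327.89834887]
 [  0.         394.57654995 199.81575408]
 [  0.           0.           1.        ]] [0.23637373 0.39071929 0.80236482] [-0.26047696 -0.07972011  0.25594004  0.92751882] ['image', 'z_map', 'K', 'xyz', 'rotation']
top [[454.76620608   0.         319.47371514]
 [  0.         454.76620608 207.63760638]
 [  0.           0.           1.        ]] [0.2199093  0.00202816 1.15615691] [ 0.71888665  0.08824559 -0.08030296 -0.68481102] ['image', 'z_map', 'K', 'xyz', 'rotation']
```

View pics/side0.png

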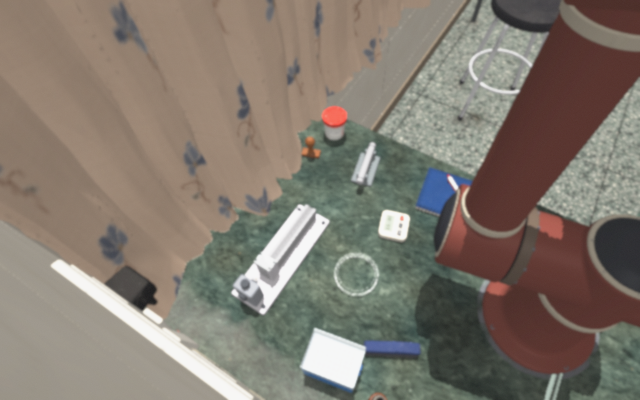

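View pics/top0.png

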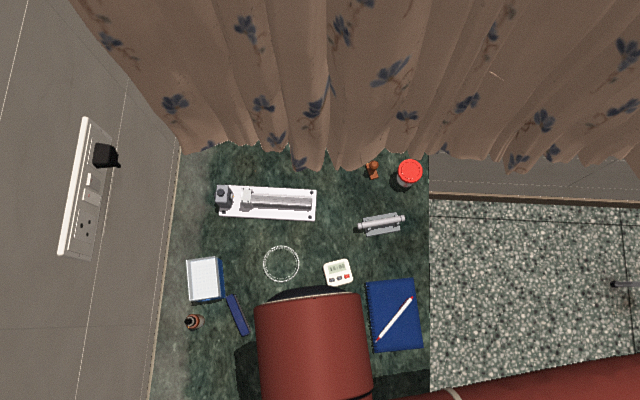

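Side view: the gauge is at (280,260) with its housing at the lower-left (248,290), the rest and rod are at (367,163), the cup at (334,122), the stamp at (311,150) and the dish ring at (356,273). Top view: gauge at (266,202), housing at (224,195), rod at (382,222). Next I'll zoom in and measure.

```bash
cat > h.py <<'E'
import numpy as np,cv2
from scipy.spatial.transform import Rotation as Ro
def rot(q): return Ro.from_quat([q[1],q[2],q[3],q[0]])
def ray(f,u,v):
    K=f["K"]; d=np.array([(u-K[0,2])/K[0,0],-(v-K[1,2])/K[1,1],-1.0])
    return rot(f["rotation"]).apply(d)
def onz(f,u,v,z):
    d=ray(f,u,v); return f["xyz"]+d*(z-f["xyz"][2])/d[2]
def proj(f,P):
    c=rot(f["rotation"]).inv().apply(np.asarray(P)-f["xyz"]); K=f["K"]
    return np.stack([K[0,0]*c[...,0]/-c[...,2]+K[0,2],-K[1,1]*c[...,1]/-c[...,2]+K[1,2]],-1)
def cloud(f):
    v,u=np.mgrid[0:400,0:640]; K=f["K"]; z=f["z_map"]
    c=np.stack([(u-K[0,2])/K[0,0]*z,-(v-K[1,2])/K[1,1]*z,-z],-1)
    return rot(f["rotation"]).apply(c.reshape(-1,3)).reshape(400,640,3)+f["xyz"]
def load(n): return dict(np.load(n))
E
python3 - <<'E'
from h import *
t=load("top0.npz"); s=load("side0.npz")
def crop(f,u0,v0,u1,v1,k,n): cv2.imwrite(n,cv2.resize(f["image"][v0:v1,u0:u1],None,fx=k,fy=k,interpolation=cv2.INTER_CUBIC))
crop(t,205,150,435,240,3.4,"pics/t1.png"); 
crop(s,225,95,405,320,2.6,"pics/s1.png")
for n,f in(("t",t),("s",s)):
    c=cloud(f); 
    tab=c[np.abs(c[...,2])<.02]; print(n,"table z med",np.median(tab[:,2]))
c=cloud(t)
for uv in[(219,190),(315,190),(315,218),(222,195),(382,222),(410,172),(372,170),(281,263),(262,201)]: print(uv,c[uv[1],uv[0]].round(4))
E
```

```text
t table z med -0.0005741115265495145
s table z med 0.0007972587970765943
(219, 190) [0.5116 0.2674 0.0907]
(315, 190) [0.5456 0.036  0.01  ]
(315, 218) [4.728e-01 3.240e-02 2.000e-04]
(222, 195) [0.5    0.2594 0.0883]
(382, 222) [ 0.4607 -0.1361  0.0458]
(410, 172) [ 0.5887 -0.2021  0.0639]
(372, 170) [ 0.6028 -0.1104  0.0246]
(281, 263) [3.517e-01 1.127e-01 3.000e-04]
(262, 201) [0.4987 0.1662 0.0519]
```

```bash
sleep 0; ls pics
```

```text
s1.png
side0.png
t1.png
top0.png
```

View pics/t1.png

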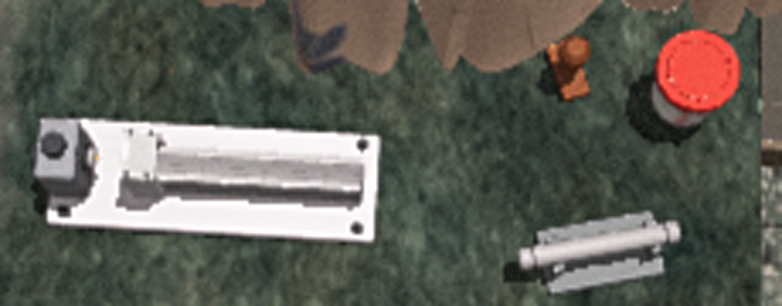

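View pics/s1.png

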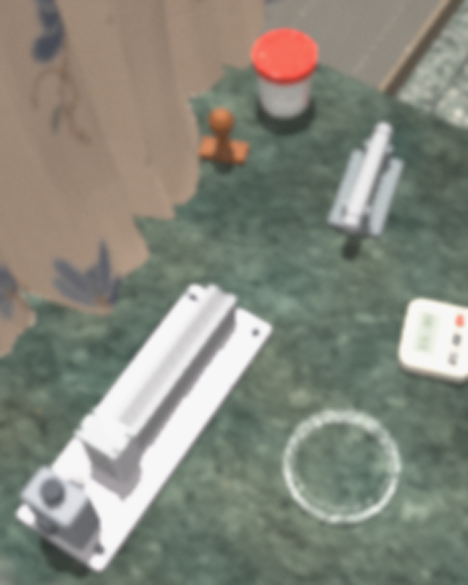

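Top crop: the gauge base corners are near crop px (380,135), (375,240), (47,225). The rod runs from (520,258) to (680,230). I'll measure both in both views using colour masks and height-gated points.

```bash
cat > meas.py <<'E'
from h import *
def white(f,n,z,box):
    # base quad: white mask
    im=f["image"].astype(int); 
    m=((im.min(2)>195)).astype(np.uint8); b=np.zeros_like(m); u0,v0,u1,v1=box; b[v0:v1,u0:u1]=m[v0:v1,u0:u1]
    cs,_=cv2.findContours(b,cv2.RETR_EXTERNAL,cv2.CHAIN_APPROX_NONE)
    pts=np.vstack([c[:,0] for c in cs if cv2.contourArea(c)>60])
    h=cv2.convexHull(pts)[:,0]
    P=np.array([onz(f,u,v,z)[:2] for u,v in h])
    r=cv2.minAreaRect((P*1000).astype(np.float32)); print(n,"base rect",r)
    print(cv2.boxPoints(r).round(1).tolist())
for n,box in(("top",(205,175,330,235)),("side",(225,195,335,320))):
    f=load(n+"0.npz"); white(f,n,0.012,box)
    c=cloud(f); v,u=np.mgrid[0:400,0:640]; u0,v0,u1,v1=box
    inb=(u>=u0)&(u<u1)&(v>=v0)&(v<v1)
    m=inb&(c[...,2]>.04)&(c[...,2]<.056)
    P=(c[m]*1000).astype(np.float32); print(n,"rail pts",m.sum(),cv2.minAreaRect(P[:,:2]), np.percentile(P[:,2],[5,50,95]))
    m=inb&(c[...,2]>.068)&(c[...,2]<.08)
    P=(c[m]*1000).astype(np.float32); print(n,"roof pts",m.sum(),cv2.minAreaRect(P[:,:2]),P[:,2].mean())
    m=inb&(c[...,2]>.06)
    # rod
    m=(c[...,2]>.036)&(c[...,2]<.05)&(c[...,0]>.4)&(c[...,0]<.53)&(c[...,1]<-.05)&(c[...,1]>-.22)
    P=(c[m]*1000).astype(np.float32); print(n,"rod pts",m.sum(),cv2.minAreaRect(P[:,:2]),P[:,2].max(),P[:,2].mean())
    vx,vy,x0,y0=cv2.fitLine(P[:,:2],cv2.DIST_HUBER,0,.01,.01).ravel(); print("line",vx,vy,x0,y0,np.degrees(np.arctan2(vy,vx)))
    # mask approach: bright pixels around rod
E
python3 meas.py
```

```text
top base rect ((506.40673828125, 157.15811157226562), (246.9510498046875, 81.85393524169922), 89.42840576171875)
[[464.20001220703125, 34.099998474121094], [546.0999755859375, 33.29999923706055], [548.5999755859375, 280.20001220703125], [466.70001220703125, 281.0]]Traceback (most recent call last):
  File "meas.py", line 17, in <module>
    P=(c[m]*1000).astype(np.float32); print(n,"rail pts",m.sum(),cv2.minAreaRect(P[:,:2]), np.percentile(P[:,2],[5,50,95]))
                                                                 ~~~~~~~~~~~~~~~^^^^^^^^^
cv2.error: OpenCV(4.12.0) /io/opencv/modules/imgproc/src/convhull.cpp:143: error: (-215:Assertion failed) total >= 0 && (depth == CV_32F || depth == CV_32S) in function 'convexHull'
```

```bash
sed -i 's/P\[:,:2\]/np.ascontiguousarray(P[:,:2])/g' meas.py; python3 meas.py
```

```text
top base rect ((506.40673828125, 157.15811157226562), (246.9510498046875, 81.85393524169922), 89.42840576171875)
[[464.20001220703125, 34.099998474121094], [546.0999755859375, 33.29999923706055], [548.5999755859375, 280.20001220703125], [466.70001220703125, 281.0]]
top rail pts 698 ((509.21282958984375, 160.19943237304688), (40.68655776977539, 233.30665588378906), 2.0896239280700684) [41.53815708 47.22041893 52.13392334]
top roof pts 327 ((506.9915466308594, 236.36093139648438), (87.11042785644531, 45.03628921508789), 89.92658996582031) 73.96236
top rod pts 285 ((463.61676025390625, -133.56146240234375), (15.64082145690918, 118.68167114257812), 12.988950729370117) 49.338665 41.843792
line 0.22774361 -0.97372115 462.81976 -133.88152 -76.83573
side base rect ((507.62933349609375, 156.16119384765625), (255.0218963623047, 89.43651580810547), 88.04196166992188)
[[458.6000061035156, 30.299999237060547], [548.0, 27.200000762939453], [556.7000122070312, 282.1000061035156], [467.29998779296875, 285.1000061035156]]
side rail pts 1188 ((588.1859741210938, 169.26699829101562), (196.52529907226562, 244.5951385498047), 2.2494425773620605) [41.81112366 48.55109406 53.49412479]
side roof pts 575 ((559.7667236328125, 187.55819702148438), (86.13824462890625, 232.67669677734375), 44.51081085205078) 75.53931
side rod pts 278 ((465.6860046386719, -132.15402221679688), (16.119855880737305, 121.96574401855469), 13.360895156860352) 48.04875 42.951366
line 0.23108156 -0.97293437 463.89273 -128.0319 -76.63924
```

```bash
cat > m2.py <<'E'
from h import *
def fitl(f,m,z):  # silhouettes midline -> axis on plane z
    cs,_=cv2.findContours(m,cv2.RETR_EXTERNAL,cv2.CHAIN_APPROX_NONE); c=max(cs,key=cv2.contourArea)
    r=cv2.minAreaRect(c); b=cv2.boxPoints(r); 
    i=0 if np.linalg.norm(b[0]-b[1])<np.linalg.norm(b[1]-b[2]) else 1
    e1=(b[i]+b[(i+1)%4])/2; e2=(b[(i+2)%4]+b[(i+3)%4])/2
    return r,onz(f,*e1,z),onz(f,*e2,z)
for n,box in(("top",(350,205,415,245)),("side",(350,135,385,195))):
    f=load(n+"0.npz"); g=cv2.cvtColor(f["image"],cv2.COLOR_BGR2GRAY); u0,v0,u1,v1=box
    k=12 if n=="top" else 9
    cv2.imwrite(f"pics/rod_{n}.png",cv2.resize(f["image"][v0:v1,u0:u1],None,fx=k,fy=k,interpolation=cv2.INTER_NEAREST))
    for th in(150,165,180,195):
        m=np.zeros_like(g); m[v0:v1,u0:u1]=(g[v0:v1,u0:u1]>th)*255
        r,a,b=fitl(f,m,.0368); d=(b-a)[:2]; print(n,th,np.round(r[0]+r[1],1),((a+b)/2).round(4),np.linalg.norm(d).round(4),np.degrees(np.arctan2(d[0],d[1])).round(1))
E
python3 m2.py
```

```text
top 150 [380.6 219.3   9.3  46.9] [ 0.4695 -0.1337  0.0368] 0.1186 -13.2
top 165 [378.9 221.3   5.7  42.8] [ 0.464  -0.1295  0.0368] 0.1081 -14.2
top 180 [378.9 221.3   4.3  42.8] [ 0.4641 -0.1295  0.0368] 0.108 -13.2
top 195 [381.  221.2   3.3  38.5] [ 0.4647 -0.1348  0.0368] 0.0972 -12.4
side 150 [367.2 162.4  20.2  42.4] [ 0.4625 -0.1366  0.0368] 0.1251 -13.8
side 165 [367.2 162.4  19.   41.7] [ 0.4625 -0.1365  0.0368] 0.1233 -13.8
side 180 [364.1 161.4  10.3  40.7] [ 0.4702 -0.1352  0.0368] 0.1201 -12.8
side 195 [364.5 161.1   7.9  39.8] [ 0.4699 -0.1362  0.0368] 0.118 -14.0
```

View pics/rod_top.png

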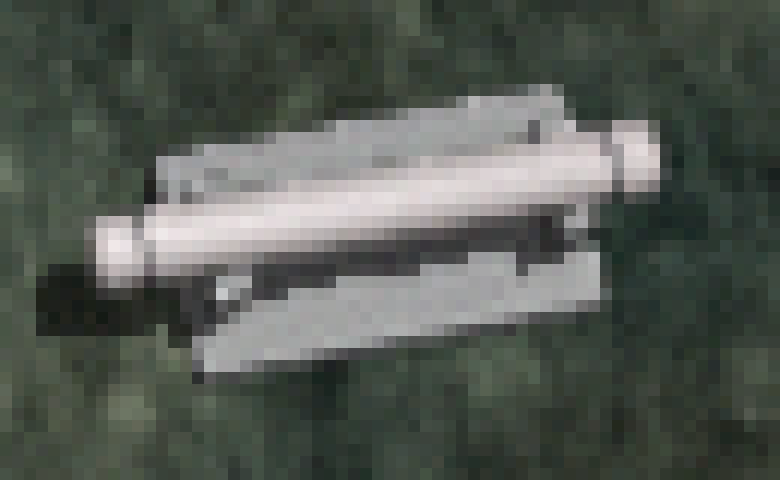

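View pics/rod_side.png

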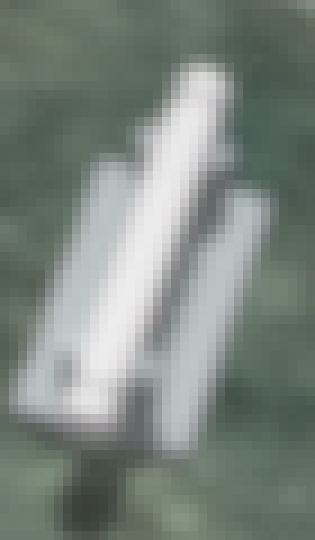

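Top crop: rod end centres are at about (93,253) and (660,158), and the rest base corners at (155,157), (563,85), (605,297), (205,380). Side crop: rod ends at about (207,66) and (95,425). Now I'll turn these into positions and fit the gauge lines.

```bash
cat > m3.py <<'E'
from h import *
t=load("top0.npz"); s=load("side0.npz")
P=lambda f,box,k,x,y,z: onz(f,box[0]+x/k-.5,box[1]+y/k-.5,z)
def rep(n,a,b):
    d=(b-a)[:2]; print(n,"c",((a+b)/2)[:2].round(4),"len",np.linalg.norm(d).round(4),"ang",np.degrees(np.arctan2(d[0],d[1])).round(2))
rep("rod top",P(t,(350,205),12,660,158,.0368),P(t,(350,205),12,93,253,.0368))
rep("rod side",P(s,(350,135),9,207,66,.0368),P(s,(350,135),9,95,425,.0368))
c=[P(t,(350,205),12,x,y,.008) for x,y in((155,157),(563,85),(605,297),(205,380))]
print("rest c",np.mean(c,0).round(4)); rep("rest",(c[1]+c[2])/2,(c[0]+c[3])/2)
# gauge edges by subpixel: for each view warp rectified at planes z=12mm and 50mm
for n,f in(("t",t),("s",s)):
  for z in(.012,.05,.074):
    xs=np.arange(.56,.45,-.0005); ys=np.arange(.30,.02,-.0005)
    Y,X=np.meshgrid(ys,xs); uv=proj(f,np.stack([X,Y,np.full_like(X,z)],-1)).astype(np.float32)
    im=cv2.remap(f["image"],uv[...,0],uv[...,1],cv2.INTER_CUBIC); cv2.imwrite(f"pics/rect_{n}{int(z*1000)}.png",im)
a=[cv2.imread(f"pics/rect_{n}{z}.png") for z in(12,50) for n in"ts"]
cv2.imwrite("pics/rect.png",cv2.resize(np.vstack(a),(700,1100))[:550]); cv2.imwrite("pics/rectb.png",cv2.resize(np.vstack(a),(700,1100))[550:])
E
python3 m3.py
```

```text
rod top c [ 0.4635 -0.1345] len 0.121 ang -12.42
rod side c [ 0.4653 -0.137 ] len 0.1238 ang -14.78
rest c [ 0.4646 -0.1392  0.008 ]
rest c [ 0.4646 -0.1392] len 0.0888 ang -13.77Traceback (most recent call last):
  File "m3.py", line 14, in <module>
    Y,X=np.meshgrid(ys,xs); uv=proj(f,np.stack([X,Y,np.full_like(X,z)],-1)).astype(np.float32)
                               ~~~~^^^^^^^^^^^^^^^^^^^^^^^^^^^^^^^^^^^^^^^^
  File "h.py", line 10, in proj
    c=rot(f["rotation"]).inv().apply(np.asarray(P)-f["xyz"]); K=f["K"]
  File "scipy/spatial/transform/_rotation.pyx", line 2580, in scipy.spatial.transform._rotation.Rotation.apply
ValueError: Expected input of shape (3,) or (P, 3), got (221, 560, 3).
```

```bash
sed -i 's/    c=rot(f\["rotation"\]).inv().apply(np.asarray(P)-f\["xyz"\]); K=f\["K"\]/    c=(np.asarray(P)-f["xyz"])@rot(f["rotation"]).as_matrix(); K=f["K"]/' h.py; python3 m3.py
```

```text
rod top c [ 0.4635 -0.1345] len 0.121 ang -12.42
rod side c [ 0.4653 -0.137 ] len 0.1238 ang -14.78
rest c [ 0.4646 -0.1392  0.008 ]
rest c [ 0.4646 -0.1392] len 0.0888 ang -13.77
```

View pics/rect.png

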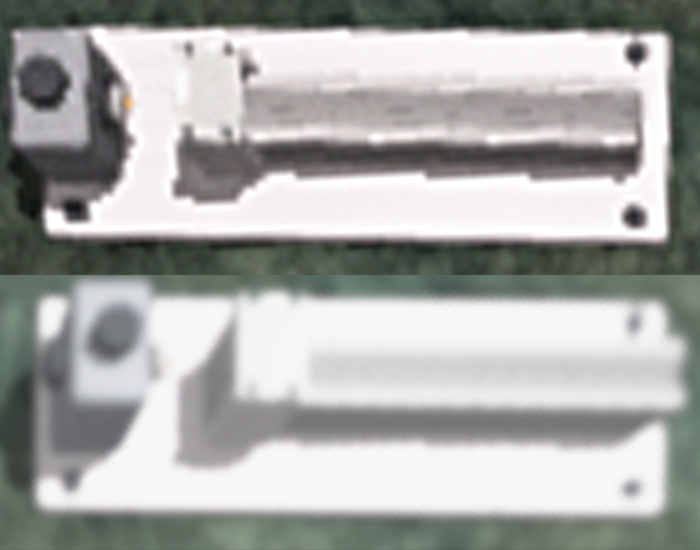

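View pics/rectb.png

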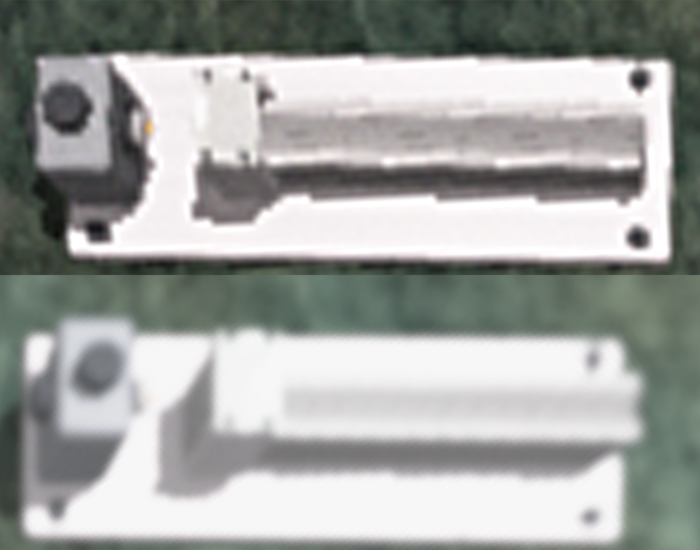

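Both rectified views agree on the gauge to about 2 mm: centre about (0.506, 0.1585), groove tilted about 0.5°, rail end at y of about 0.0435. Next I'll check the rest centre in the side view (crop corners (92,160), (275,195), (190,455), (15,415)) and work out the first move.

```bash
cat > m4.py <<'E'
from h import *
s=load("side0.npz")
P=lambda f,box,k,x,y,z: onz(f,box[0]+x/k-.5,box[1]+y/k-.5,z)
c=[P(s,(350,135),9,x,y,.008) for x,y in((92,160),(275,195),(190,455),(15,415))]
print("rest side",np.mean(c,0).round(4), np.linalg.norm(c[0]-c[1]),np.linalg.norm(c[1]-c[2]))
d=(c[0]+c[1]-c[2]-c[3])[:2]; print(np.degrees(np.arctan2(d[0],d[1])))
E
python3 m4.py
cat > go.py <<'E'
import sys
from h import *
from plant import manip
# usage: go.py x y z yawdeg -> shift & turn in the present tool axes (tool pointing down)
x,y,z,yaw=map(float,sys.argv[1:5]); st=manip.state(); R=rot(st["tool_rot"])
g=Ro.from_euler("ZYX",[np.radians(yaw),0,np.pi])
d=R.inv().apply(np.array([x,y,z])-st["tool_pos"]); w=(R.inv()*g).as_rotvec()
print("t",st["time"],"pos",st["tool_pos"].round(4),"yaw",np.degrees(np.arctan2(*R.as_matrix()[[1,0],0])).round(2),"F",st["contact_force"].round(2),"w",round(st["gripper_width"],3))
print("d",d.round(4),"turn",w.round(4))
E
python3 go.py .4688 -.1570 .16 13.3
```

```text
rest side [ 0.4657 -0.1366  0.008 ] 0.05213383839871765 0.09104765253164425
165.41135941259154
t 0.1 pos [ 0.1833 -0.5969  0.2302] yaw -72.94 F [-0.17  0.41 -1.23] w 0.997
d [-0.3367 -0.402   0.0709] turn [-1.5000e-03  1.3000e-03 -1.5052e+00]
```

```bash
python3 -m handwheel '[{"dx":-0.0337,"dy":-0.0402,"dz":0.005,"az":-0.15},{"dx":-0.0673,"dy":-0.0804,"dz":0.01,"az":-0.30},{"dx":-0.101,"dy":-0.1206,"dz":0.02,"az":-0.45},{"dx":-0.1347,"dy":-0.1608,"dz":0.03,"az":-0.60},{"dx":-0.1684,"dy":-0.201,"dz":0.035,"az":-0.75}]' 0; python3 go.py .4696 -.1565 .16 13.3
```

```text
t 0.1 pos [ 0.1833 -0.5969  0.2302] yaw -72.94 F [-0.17  0.41 -1.23] w 0.997
d [-0.3369 -0.4029  0.0709] turn [-1.5000e-03  1.3000e-03 -1.5052e+00]invalid input at $[0]: expected keys dx, dy, dz, ax, ay, az
```

```bash
python3 -m handwheel '[{"dx":-0.0337,"dy":-0.0402,"dz":0.005,"ax":0,"ay":0,"az":-0.15},{"dx":-0.0673,"dy":-0.0804,"dz":0.01,"ax":0,"ay":0,"az":-0.30},{"dx":-0.101,"dy":-0.1206,"dz":0.02,"ax":0,"ay":0,"az":-0.45},{"dx":-0.1347,"dy":-0.1608,"dz":0.03,"ax":0,"ay":0,"az":-0.60},{"dx":-0.1684,"dy":-0.201,"dz":0.035,"ax":0,"ay":0,"az":-0.75}]' 0; python3 go.py .4696 -.1565 .16 13.3
```

```text
time: 0.72
tool_pos: [0.3264, -0.3755, 0.1951]
tool_rot: [-0.001, 0.967, -0.256, -0.001]
contact_force: [0.3, 0.1, 0.5]
gripper_width: 0.998
t 0.725 pos [ 0.3264 -0.3755  0.1951] yaw -29.7 F [0.29 0.13 0.54] w 0.998
d [ 0.0159 -0.2611  0.0353] turn [-0.0013  0.0009 -0.7505]
```

```bash
python3 -m handwheel '[{"dx":0.003,"dy":-0.052,"dz":0.007,"ax":0,"ay":0,"az":-0.15},{"dx":0.006,"dy":-0.104,"dz":0.014,"ax":0,"ay":0,"az":-0.30},{"dx":0.009,"dy":-0.156,"dz":0.021,"ax":0,"ay":0,"az":-0.45},{"dx":0.013,"dy":-0.208,"dz":0.028,"ax":0,"ay":0,"az":-0.60},{"dx":0.016,"dy":-0.261,"dz":0.035,"ax":0,"ay":0,"az":-0.75}]' 0; python3 go.py .4696 -.1565 .16 13.3;  python3 - <<'E'
from plant import manip
from h import *
for n,b in(("top",(340,150,430,245)),("side",(300,95,420,215))):
    f=manip.grab_frame(n); np.savez(n+"1.npz",**f); cv2.imwrite(f"pics/{n}1.png",cv2.resize(f["image"][b[1]:b[3],b[0]:b[2]],None,fx=6 if n=="top" else 4.8,fy=6 if n=="top" else 4.8,interpolation=cv2.INTER_CUBIC))
E
```

```text
time: 1.35
tool_pos: [0.4709, -0.1577, 0.1608]
tool_rot: [0.0, 0.993, 0.116, -0.0]
contact_force: [0.1, -0.5, 0.3]
gripper_width: 1.004
t 1.35 pos [ 0.4709 -0.1577  0.1608] yaw 13.28 F [ 0.13 -0.47  0.28] w 1.004
d [-0.0009 -0.0015  0.0008] turn [-0.      0.0001 -0.0003]
```

View pics/top1.png

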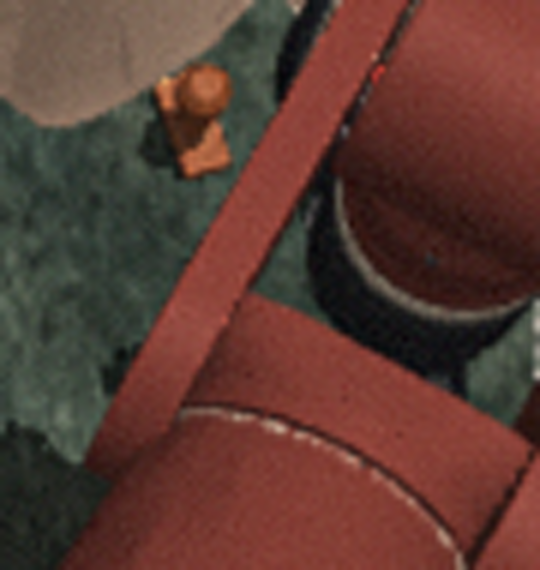

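View pics/side1.png

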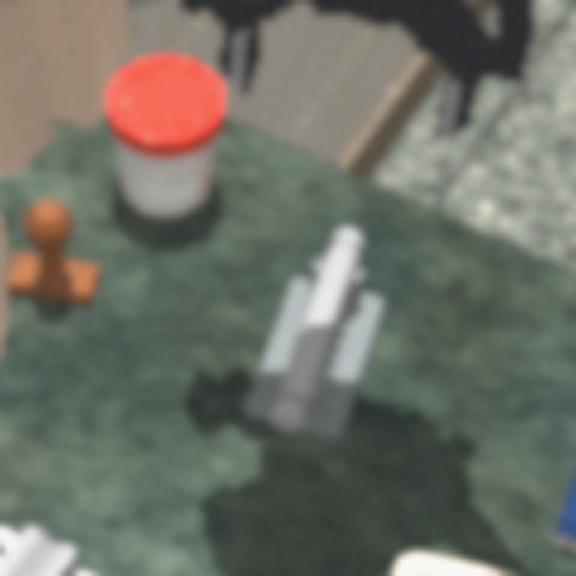

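```bash
python3 - <<'E'
from h import *
s=load("side1.npz")
for z in(.161,.174): print(proj(s,np.array([.4709,-.1577,z])))
E
python3 go.py .4694 -.1565 .0225 13.3
```

```text
[372.77439674 118.95111083]
[373.2792684  114.73471593]
t 1.45 pos [ 0.4712 -0.1553  0.1599] yaw 13.44 F [-0.63 -1.42 -0.96] w 0.998
d [-0.0019  0.0011  0.1374] turn [-0.0027  0.001   0.0024]
```

```bash
python3 -m handwheel '[{"dx":-0.001,"dy":0.001,"dz":0.04,"ax":0,"ay":0,"az":0},{"dx":-0.002,"dy":0.001,"dz":0.08,"ax":0,"ay":0,"az":0},{"dx":-0.002,"dy":0.001,"dz":0.115,"ax":0,"ay":0,"az":0},{"dx":-0.002,"dy":0.001,"dz":0.137,"ax":0,"ay":0,"az":0},{"dx":-0.002,"dy":0.001,"dz":0.137,"ax":0,"ay":0,"az":0}]' 0; python3 go.py .4694 -.1565 .0225 13.3;python3 - <<'E'
from plant import manip
from h import *
for n,b in(("side",(300,95,420,215)),):
    f=manip.grab_frame(n); np.savez(n+"2.npz",**f); cv2.imwrite(f"pics/{n}2.png",cv2.resize(f["image"][b[1]:b[3],b[0]:b[2]],None,fx=4.8,fy=4.8,interpolation=cv2.INTER_CUBIC))
E
```

```text
time: 2.08
tool_pos: [0.4664, -0.1603, 0.0221]
tool_rot: [-0.001, 0.994, 0.113, -0.002]
contact_force: [0.6, 0.0, 0.1]
gripper_width: 0.996
t 2.075 pos [ 0.4664 -0.1603  0.0221] yaw 12.95 F [0.62 0.03 0.06] w 0.996
d [ 0.0038 -0.0031 -0.0004] turn [-0.0033  0.0042 -0.0062]
```

View pics/side2.png

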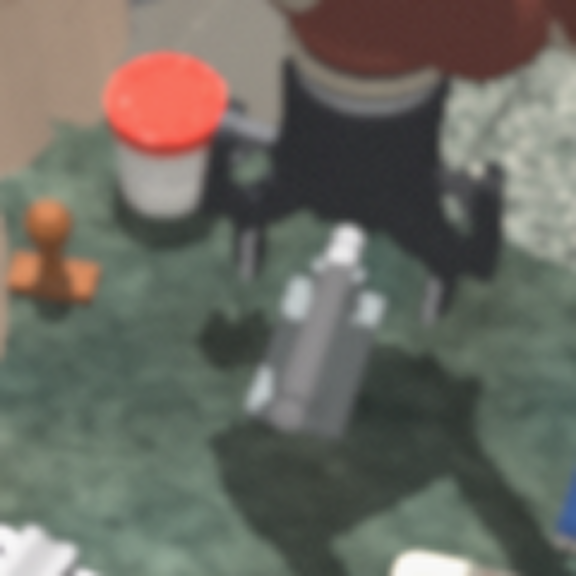

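The view shows the open fingers straddling the rod at crop (248,265) and (432,300), clear of the cup. I'll re-read the settled pose.

```bash
python3 go.py .4694 -.1565 .0225 13.3; python3 -m handwheel '[{"dx":0,"dy":0,"dz":0,"ax":0,"ay":0,"az":0}]' ;python3 go.py .4694 -.1565 .0225 13.3
```

```text
t 2.125 pos [ 0.4678 -0.161   0.0237] yaw 12.95 F [-0.04  0.58  0.53] w 1.001
d [ 0.0026 -0.004   0.0012] turn [-0.0011  0.0016 -0.006 ]
time: 2.25
tool_pos: [0.4695, -0.1616, 0.0258]
tool_rot: [0.001, 0.994, 0.113, 0.001]
contact_force: [0.2, -0.6, 0.7]
gripper_width: 1.004
t 2.25 pos [ 0.4695 -0.1616  0.0258] yaw 12.98 F [ 0.18 -0.57  0.66] w 1.004
d [ 0.001  -0.005   0.0032] turn [ 0.0016 -0.0018 -0.0056]
```

```bash
for i in 1 2 3; do python3 -m handwheel '[{"dx":0,"dy":0,"dz":0,"ax":0,"ay":0,"az":0}]' |head -2; done;python3 go.py .4694 -.1565 .0225 13.3
```

```text
time: 2.38
tool_pos: [0.4696, -0.1614, 0.0258]
time: 2.5
tool_pos: [0.4692, -0.1611, 0.0252]
time: 2.62
tool_pos: [0.4689, -0.1609, 0.0247]
t 2.625 pos [ 0.4689 -0.1609  0.0247] yaw 13.01 F [0.75 1.14 0.06] w 0.998
d [ 0.0015 -0.0042  0.0022] turn [ 0.0005 -0.0005 -0.0051]
```

```bash
python3 -m handwheel '[{"dx":0.0007,"dy":-0.002,"dz":0.001,"ax":0,"ay":0,"az":-0.003},{"dx":0.0015,"dy":-0.004,"dz":0.002,"ax":0,"ay":0,"az":-0.005},{"dx":0.0015,"dy":-0.004,"dz":0.002,"ax":0,"ay":0,"az":-0.005},{"dx":0.0015,"dy":-0.004,"dz":0.002,"ax":0,"ay":0,"az":-0.005}]' ;python3 go.py .4694 -.1565 .0225 13.3; python3 -m handwheel '[{"dx":0,"dy":0,"dz":0,"ax":0,"ay":0,"az":0}]' >/dev/null;python3 go.py .4694 -.1565 .0225 13.3
```

```text
time: 3.12
tool_pos: [0.4692, -0.1565, 0.0222]
tool_rot: [-0.0, 0.993, 0.116, -0.0]
contact_force: [-0.1, 0.5, 0.9]
gripper_width: 1.001
t 3.125 pos [ 0.4692 -0.1565  0.0222] yaw 13.3 F [-0.07  0.52  0.87] w 1.001
d [ 0.0002  0.     -0.0003] turn [-0.0001  0.0001 -0.0001]
t 3.25 pos [ 0.4692 -0.1566  0.0223] yaw 13.29 F [-0.74 -0.09  0.35] w 1.0
d [ 0.0002 -0.0001 -0.0002] turn [ 0.      0.     -0.0002]
```

```bash
python3 -m handwheel '[{"dx":0,"dy":0,"dz":0,"ax":0,"ay":0,"az":0},{"dx":0,"dy":0,"dz":0,"ax":0,"ay":0,"az":0},{"dx":0,"dy":0,"dz":0,"ax":0,"ay":0,"az":0},{"dx":0,"dy":0,"dz":0,"ax":0,"ay":0,"az":0},{"dx":0,"dy":0,"dz":0,"ax":0,"ay":0,"az":0}]' 255; python3 go.py .4694 -.1565 .0225 13.3; python3 -m handwheel '[{"dx":0,"dy":0,"dz":0,"ax":0,"ay":0,"az":0}]' >/dev/null;python3 go.py .4694 -.1565 .0225 13.3
```

```text
time: 3.88
tool_pos: [0.4701, -0.1567, 0.0228]
tool_rot: [0.0, 0.993, 0.116, 0.001]
contact_force: [3.2, 1.8, -0.1]
gripper_width: 0.163
t 3.875 pos [ 0.4701 -0.1567  0.0228] yaw 13.27 F [ 3.18  1.78 -0.1 ] w 0.163
d [-0.0007 -0.0003  0.0003] turn [ 0.0007 -0.0022 -0.0005]
t 4.0 pos [ 0.4702 -0.1567  0.0228] yaw 13.28 F [ 4.54  0.85 -0.78] w 0.167
d [-0.0007 -0.0003  0.0003] turn [ 0.0008 -0.0022 -0.0004]
```

```bash
python3 -m handwheel '[{"dx":0,"dy":0,"dz":-0.008,"ax":0,"ay":0,"az":0},{"dx":0,"dy":0,"dz":-0.025,"ax":0,"ay":0,"az":0},{"dx":0,"dy":0,"dz":-0.045,"ax":0,"ay":0,"az":0},{"dx":0,"dy":0,"dz":-0.065,"ax":0,"ay":0,"az":0},{"dx":0,"dy":0,"dz":-0.08,"ax":0,"ay":0,"az":0}]'; python3 go.py .506 .030 .10 -0.5; python3 - <<'E'
from plant import manip
from h import *
for n,b in(("top",(340,150,430,245)),("side",(300,95,420,215))):
    f=manip.grab_frame(n); np.savez(n+"3.npz",**f); cv2.imwrite(f"pics/{n}3.png",cv2.resize(f["image"][b[1]:b[3],b[0]:b[2]],None,fx=4.8,fy=4.8,interpolation=cv2.INTER_CUBIC))
E
python3 go.py .506 .030 .10 -0.5
```

```text
time: 4.62
tool_pos: [0.4693, -0.1568, 0.104]
tool_rot: [0.0, 0.993, 0.116, 0.0]
contact_force: [0.8, -0.1, -2.1]
gripper_width: 0.162
t 4.625 pos [ 0.4693 -0.1568  0.104 ] yaw 13.3 F [ 0.78 -0.05 -2.08] w 0.162
d [ 0.0787 -0.1734  0.0039] turn [ 0.0009 -0.0007  0.2408]
t 4.725 pos [ 0.4704 -0.1573  0.1049] yaw 13.3 F [ 0.45  0.33 -1.49] w 0.163
d [ 0.0777 -0.1741  0.0046] turn [ 0.0025 -0.0034  0.2408]
```

View pics/side3.png

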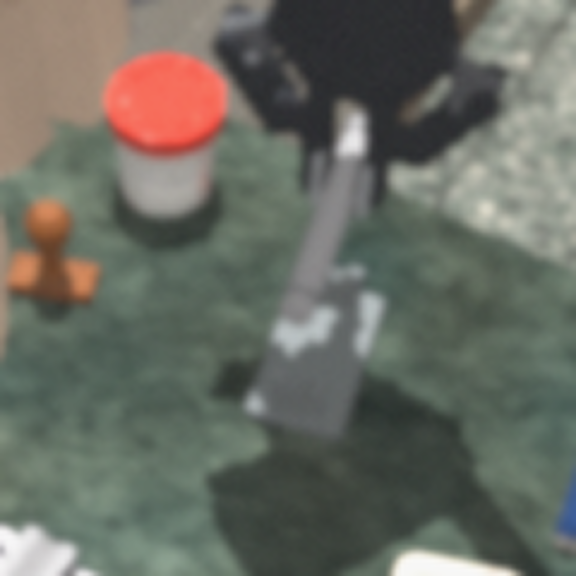

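The rod is held; its nose is at crop (295,300) and the rest is empty. Moving to the hover point over the groove's open end.

```bash
python3 -m handwheel '[{"dx":0.006,"dy":-0.014,"dz":-0.010,"ax":0,"ay":0,"az":0.02},{"dx":0.019,"dy":-0.044,"dz":-0.015,"ax":0,"ay":0,"az":0.06},{"dx":0.038,"dy":-0.085,"dz":-0.015,"ax":0,"ay":0,"az":0.12},{"dx":0.057,"dy":-0.128,"dz":-0.010,"ax":0,"ay":0,"az":0.18},{"dx":0.071,"dy":-0.160,"dz":-0.005,"ax":0,"ay":0,"az":0.225}]'; python3 go.py .507 .030 .10 -0.5
```

```text
time: 5.35
tool_pos: [0.5009, 0.0171, 0.1065]
tool_rot: [-0.0, 1.0, 0.003, -0.001]
contact_force: [-0.7, -0.0, -1.4]
gripper_width: 0.163
t 5.35 pos [0.5009 0.0171 0.1065] yaw 0.36 F [-0.72 -0.04 -1.39] w 0.163
d [ 0.0061 -0.0128  0.0065] turn [-0.0001  0.0014  0.015 ]
```

```bash
python3 -m handwheel '[{"dx":0.003,"dy":-0.008,"dz":0.002,"ax":0,"ay":0,"az":0.01},{"dx":0.006,"dy":-0.012,"dz":0.004,"ax":0,"ay":0,"az":0.015},{"dx":0.006,"dy":-0.013,"dz":0.005,"ax":0,"ay":0,"az":0.015},{"dx":0.006,"dy":-0.013,"dz":0.005,"ax":0,"ay":0,"az":0.015},{"dx":0.006,"dy":-0.013,"dz":0.005,"ax":0,"ay":0,"az":0.015}]'; python3 go.py .507 .030 .10 -0.5; python3 - <<'E'
from plant import manip
from h import *
for n,b in(("top",(200,150,340,260)),("side",(230,150,370,310))):
    f=manip.grab_frame(n); np.savez(n+"4.npz",**f); cv2.imwrite(f"pics/{n}4.png",cv2.resize(f["image"][b[1]:b[3],b[0]:b[2]],None,fx=4,fy=4,interpolation=cv2.INTER_CUBIC))
E
python3 go.py .507 .030 .10 -0.5
```

```text
time: 5.98
tool_pos: [0.5074, 0.0279, 0.1024]
tool_rot: [0.0, 1.0, -0.004, 0.0]
contact_force: [-0.3, -0.2, -1.8]
gripper_width: 0.165
t 5.975 pos [0.5074 0.0279 0.1024] yaw -0.51 F [-0.29 -0.25 -1.84] w 0.165
d [-0.0005 -0.0021  0.0024] turn [ 0.0001 -0.0002 -0.0002]
t 6.075 pos [0.5075 0.0281 0.1025] yaw -0.5 F [-0.47  0.26 -1.97] w 0.162
d [-0.0005 -0.0019  0.0025] turn [ 0.0001 -0.0003  0.0001]
```

View pics/side4.png

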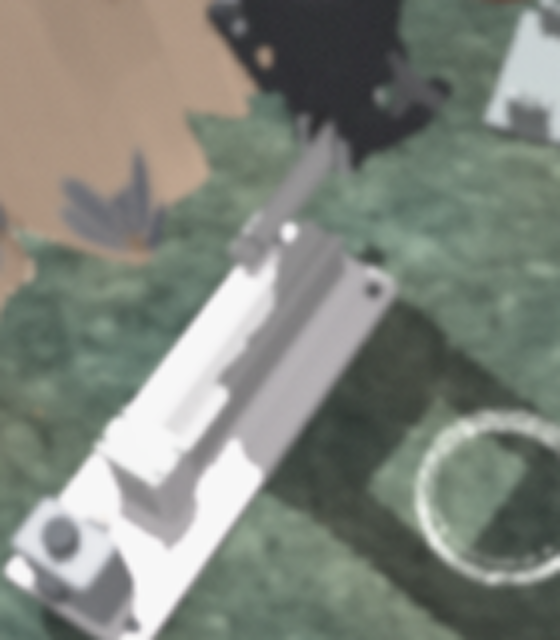

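View pics/top4.png

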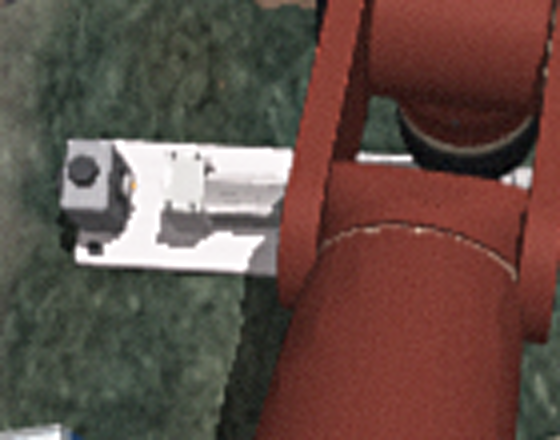

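Side view: rod nose at crop (253,247), and its rear goes into the jaws at (325,140). I'll check the nose position.

```bash
python3 - <<'E'
from h import *
s=load("side4.npz")
for x,y in((253,247),(250,245)): print(onz(s,230+x/4-.5,150+y/4-.5,.1165))
E
```

```text
[0.50778522 0.10270014 0.1165    ]
[0.50971762 0.1025269  0.1165    ]
```

```bash
python3 - <<'E'
from h import *
s=load("side4.npz"); c=cloud(s)
for v in range(180,216,2):
    row=c[v,285:322]; k=np.where((row[:,2]>.09)&(row[:,2]<.14)&(row[:,0]<.55)&(row[:,0]>.46))[0]
    if len(k): i=k[np.argmax(row[k,2])]; print(v,285+k[0],285+k[-1],row[i].round(4), row[k].mean(0).round(4))
m=(c[...,2]>.105)&(c[...,2]<.135)&(c[...,1]>.05)&(abs(c[...,0]-.507)<.03)
P=c[m]; print(m.sum(),P[:,1].max(),np.percentile(P[:,1],98),P[:,0].mean())
p=np.polyfit(P[:,1],P[:,2],1); print("slope",p)
s0=load("side0.npz"); C=cloud(s0)
E
cat > pix.py <<'E'
E
python3 - <<'E'
import cv2
a=cv2.imread("pics/side4.png")
cv2.imwrite("pics/side4z.png",cv2.resize(a[80:300,200:400],None,fx=2.6,fy=2.6,interpolation=cv2.INTER_NEAREST))
E
```

```text
180 303 312 [0.5187 0.039  0.1387] [0.5176 0.0321 0.1308]
182 303 312 [0.5161 0.0396 0.1342] [0.5168 0.0339 0.1263]
184 304 313 [0.499  0.0394 0.1399] [0.5131 0.0361 0.1246]
186 305 320 [0.4949 0.0388 0.1351] [0.5024 0.0373 0.1271]
188 305 321 [0.4946 0.0397 0.129 ] [0.5001 0.0392 0.1239]
190 304 320 [0.5087 0.0519 0.1264] [0.5008 0.0421 0.1197]
192 302 318 [0.5125 0.0576 0.1235] [0.503  0.047  0.1169]
194 301 309 [0.5091 0.0625 0.1254] [0.5069 0.0588 0.1221]
196 299 308 [0.5049 0.0652 0.1248] [0.5069 0.0643 0.122 ]
198 298 306 [0.5054 0.0717 0.1258] [0.5068 0.07   0.1222]
200 296 305 [0.5082 0.0784 0.1251] [0.5069 0.0754 0.122 ]
202 294 303 [0.5037 0.0815 0.1257] [0.5075 0.0816 0.1226]
204 293 302 [0.508  0.0894 0.1255] [0.5069 0.0862 0.1219]
206 291 300 [0.5109 0.0959 0.1246] [0.5076 0.0922 0.1221]
208 290 299 [0.508  0.1001 0.1254] [0.5067 0.0972 0.1222]
210 288 297 [0.511  0.1064 0.1243] [0.5074 0.1031 0.1226]
212 287 296 [0.5063 0.1096 0.1252] [0.507  0.1075 0.1215]
214 288 294 [0.5055 0.1115 0.1208] [0.5065 0.1104 0.1183]
234 0.11279743433528355 0.11247971285092061 0.5071498805314856
slope [-0.02743467  0.12430863]
```

View pics/side4z.png

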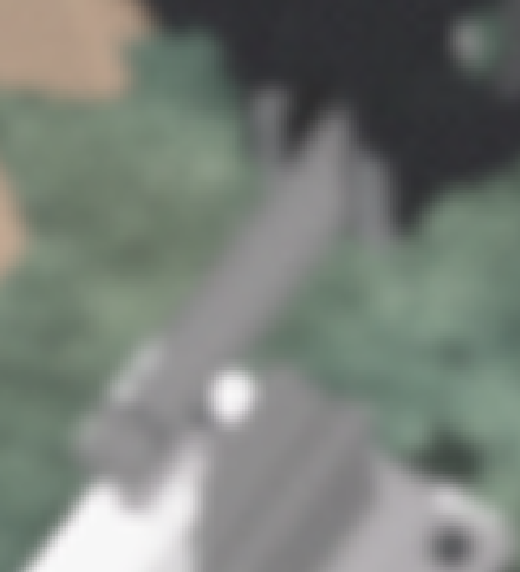

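Depth says the rod is level, its nose is at y≈0.1115 (grip-to-centre about 23 mm), and it is centred at x≈0.507. I'll measure the rail the same way with the same camera.

```bash
python3 - <<'E'
from h import *
for n in("side0","side4","top0"):
    c=cloud(load(n+".npz")).reshape(-1,3)
    m=(c[:,2]>.040)&(c[:,2]<.055)&(abs(c[:,0]-.507)<.03)&(c[:,1]>.02)&(c[:,1]<.19); P=c[m]
    print(n,"end y",np.sort(P[:,1])[[0,2,5,10]].round(4),"z90",np.percentile(P[:,2],[50,90]).round(4))
    for y0 in(.05,.08,.11,.14,.17):
        Q=P[(abs(P[:,1]-y0)<.015)&(P[:,2]>.046)]
        if len(Q)>8: print(y0,len(Q),Q[:,0].min().round(4),Q[:,0].max().round(4),"mid",((Q[:,0].min()+Q[:,0].max())/2).round(4), "groove pts x",P[(abs(P[:,1]-y0)<.015)&(P[:,2]<.0455)&(abs(P[:,0]-.507)<.008)][:,0].mean().round(4))
    m=(c[:,2]>.071)&(c[:,2]<.078)&(abs(c[:,0]-.507)<.03)&(c[:,1]>.18)&(c[:,1]<.235); P=c[m]; print("roof",P[:,0].min(),P[:,0].max(),P[:,1].min(),P[:,1].max(),P[:,2].mean())
E
```

```text
side0 end y [0.0442 0.0447 0.0456 0.047 ] z90 [0.0487 0.0514]
0.05 87 0.4949 0.5217 mid 0.5083 groove pts x 0.5095
0.08 127 0.4951 0.5213 mid 0.5082 groove pts x 0.5092
0.11 129 0.4951 0.5216 mid 0.5083 groove pts x 0.5099
0.14 141 0.4955 0.5223 mid 0.5089 groove pts x 0.5103
0.17 148 0.4957 0.522 mid 0.5088 groove pts x 0.5101
roof 0.4900838094378164 0.528600643410041 0.19447829652582935 0.2197887087898054 0.0743544172499493
side4 end y [0.044  0.0447 0.0455 0.046 ] z90 [0.0489 0.0513]
0.05 91 0.495 0.5217 mid 0.5084 groove pts x 0.5096
0.08 122 0.4953 0.5219 mid 0.5086 groove pts x 0.5092
0.11 133 0.4948 0.5215 mid 0.5082 groove pts x 0.509
0.14 140 0.4955 0.5223 mid 0.5089 groove pts x 0.5099
0.17 145 0.4961 0.5221 mid 0.5091 groove pts x 0.5103
roof 0.4903687946460702 0.5285324995061659 0.19467729496536718 0.21961263901083403 0.07435097159585263
top0 end y [0.043  0.0431 0.0435 0.044 ] z90 [0.0471 0.0504]
0.05 60 0.4933 0.5186 mid 0.5059 groove pts x 0.5081
0.08 83 0.4933 0.5198 mid 0.5066 groove pts x 0.5072
0.11 78 0.4937 0.5193 mid 0.5065 groove pts x 0.507
0.14 78 0.494 0.5199 mid 0.507 groove pts x 0.5085
0.17 86 0.4937 0.5202 mid 0.507 groove pts x 0.5078
roof 0.4884590472899297 0.5252640013758797 0.19278251383394543 0.21762752098455693 0.07307751641387722
```

```bash
python3 - <<'E'
from h import *
from scipy.optimize import least_squares
c=cloud(load("side4.npz")).reshape(-1,3)
P=c[(c[:,2]>.108)&(c[:,2]<.13)&(abs(c[:,0]-.507)<.02)&(c[:,1]>.055)&(c[:,1]<.105)]
r=least_squares(lambda p:np.hypot(P[:,0]-p[0]-p[3]*(P[:,1]-.08),P[:,2]-p[1]-p[2]*(P[:,1]-.08))-.008,[.507,.117,0,0],loss="soft_l1",f_scale=.001)
print(len(P),r.x,np.abs(r.fun).mean())
E
python3 go.py .508 .030 .06 -0.45
```

```text
178 [ 0.50935749  0.11659115 -0.00484635  0.00814558] 0.0008444326540076498
t 6.075 pos [0.5075 0.0281 0.1025] yaw -0.5 F [-0.47  0.26 -1.97] w 0.162
d [ 0.0005 -0.0019  0.0425] turn [ 0.0001 -0.0003 -0.0008]
```

```bash
python3 -m handwheel '[{"dx":-0.0005,"dy":-0.001,"dz":0.01,"ax":0,"ay":0,"az":0},{"dx":-0.001,"dy":-0.002,"dz":0.027,"ax":0,"ay":0,"az":0},{"dx":-0.001,"dy":-0.002,"dz":0.043,"ax":0,"ay":0,"az":0},{"dx":-0.001,"dy":-0.002,"dz":0.052,"ax":0,"ay":0,"az":0},{"dx":-0.001,"dy":-0.002,"dz":0.055,"ax":0,"ay":0,"az":0}]'; python3 -m handwheel '[{"dx":0,"dy":0,"dz":0,"ax":0,"ay":0,"az":0},{"dx":0,"dy":0,"dz":0,"ax":0,"ay":0,"az":0},{"dx":0,"dy":0,"dz":0,"ax":0,"ay":0,"az":0}]'; python3 go.py .5065 .030 .0408 -0.5
```

```text
time: 6.7
tool_pos: [0.5057, 0.0306, 0.046]
tool_rot: [-0.0, 1.0, -0.004, -0.001]
contact_force: [0.7, 0.7, -1.2]
gripper_width: 0.161
time: 7.08
tool_pos: [0.5069, 0.0305, 0.0479]
tool_rot: [0.0, 1.0, -0.004, 0.001]
contact_force: [0.3, -0.0, -2.1]
gripper_width: 0.164
t 7.075 pos [0.5069 0.0305 0.0479] yaw -0.46 F [ 0.25 -0.03 -2.07] w 0.164
d [-0.0004  0.0005  0.0071] turn [ 0.0001 -0.0012  0.0007]
```

Clear of the groove with baseline F≈(0,0,−1.9). Descending slowly by feel.

```bash
python3 -m handwheel '[{"dx":0,"dy":0.0005,"dz":0.002,"ax":0,"ay":0,"az":0},{"dx":0,"dy":0.0005,"dz":0.004,"ax":0,"ay":0,"az":0},{"dx":0,"dy":0.0005,"dz":0.005,"ax":0,"ay":0,"az":0},{"dx":0,"dy":0.0005,"dz":0.005,"ax":0,"ay":0,"az":0}]';python3 -m handwheel '[{"dx":0,"dy":0,"dz":0.001,"ax":0,"ay":0,"az":0},{"dx":0,"dy":0,"dz":0.001,"ax":0,"ay":0,"az":0},{"dx":0,"dy":0,"dz":0.001,"ax":0,"ay":0,"az":0}]'; python3 -m handwheel '[{"dx":0,"dy":0,"dz":0.001,"ax":0,"ay":0,"az":0},{"dx":0,"dy":0,"dz":0.001,"ax":0,"ay":0,"az":0},{"dx":0,"dy":0,"dz":0.001,"ax":0,"ay":0,"az":0}]'; python3 -m handwheel '[{"dx":0,"dy":0,"dz":0.001,"ax":0,"ay":0,"az":0},{"dx":0,"dy":0,"dz":0.001,"ax":0,"ay":0,"az":0},{"dx":0,"dy":0,"dz":0.001,"ax":0,"ay":0,"az":0}]'
```

```text
time: 7.58
tool_pos: [0.5063, 0.03, 0.0421]
tool_rot: [-0.0, 1.0, -0.004, -0.0]
contact_force: [-0.9, -0.4, -2.3]
gripper_width: 0.163
time: 7.95
tool_pos: [0.5065, 0.03, 0.0414]
tool_rot: [-0.0, 1.0, -0.004, 0.0]
contact_force: [0.1, -1.0, -1.3]
gripper_width: 0.166
time: 8.32
tool_pos: [0.5069, 0.03, 0.0407]
tool_rot: [-0.0, 1.0, -0.004, 0.001]
contact_force: [1.7, 0.7, -0.4]
gripper_width: 0.164
time: 8.7
tool_pos: [0.507, 0.03, 0.0403]
tool_rot: [0.0, 1.0, -0.004, 0.0]
contact_force: [-0.2, 0.2, 5.1]
gripper_width: 0.163
```

```bash
python3 - <<'E'
from plant import manip
from h import *
for n,b in(("side",(270,165,350,225)),):
    f=manip.grab_frame(n); np.savez(n+"5.npz",**f); cv2.imwrite(f"pics/{n}5.png",cv2.resize(f["image"][b[1]:b[3],b[0]:b[2]],None,fx=9,fy=9,interpolation=cv2.INTER_CUBIC))
    c=cloud(f).reshape(-1,3)
from scipy.optimize import least_squares
P=c[(c[:,2]>.052)&(c[:,2]<.07)&(abs(c[:,0]-.507)<.02)&(c[:,1]>.055)&(c[:,1]<.105)]
r=least_squares(lambda p:np.hypot(P[:,0]-p[0]-p[3]*(P[:,1]-.08),P[:,2]-p[1]-p[2]*(P[:,1]-.08))-.008,[.507,.055,0,0],loss="soft_l1",f_scale=.001)
print(len(P),r.x,np.abs(r.fun).mean())
P=c[(c[:,2]>.056)&(c[:,2]<.066)&(abs(c[:,0]-.507)<.012)&(c[:,1]<.18)]; print("nose",np.sort(P[:,1])[-6:])
E
```

```text
165 [0.50876818 0.05512105 0.02922783 0.00970413] 0.0009392703005251409
nose [0.11398579 0.11407347 0.11434073 0.11443098 0.11490841 0.115423  ]
```

View pics/side5.png

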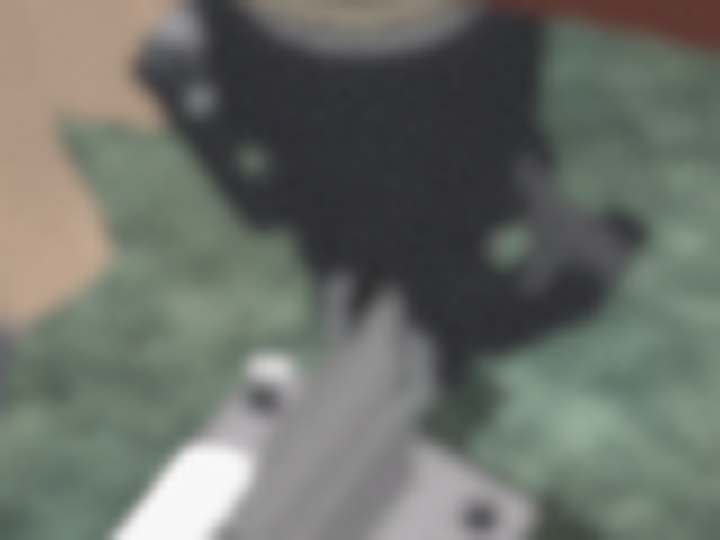

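The rod sits in the groove at x≈0.5088 in the camera frame (groove 0.5084), with its nose maybe slightly up from the press at the rear. I'll ease up 1 mm and release.

```bash
python3 -m handwheel '[{"dx":0,"dy":0,"dz":-0.0005,"ax":0,"ay":0,"az":0},{"dx":0,"dy":0,"dz":-0.001,"ax":0,"ay":0,"az":0},{"dx":0,"dy":0,"dz":-0.001,"ax":0,"ay":0,"az":0},{"dx":0,"dy":0,"dz":-0.001,"ax":0,"ay":0,"az":0}]';python3 -m handwheel '[{"dx":0,"dy":0,"dz":0,"ax":0,"ay":0,"az":0},{"dx":0,"dy":0,"dz":0,"ax":0,"ay":0,"az":0},{"dx":0,"dy":0,"dz":0,"ax":0,"ay":0,"az":0},{"dx":0,"dy":0,"dz":0,"ax":0,"ay":0,"az":0}]' 110;  python3 - <<'E'
from plant import manip
from h import *
for n,b in(("side",(270,165,350,225)),):
    f=manip.grab_frame(n); np.savez(n+"6.npz",**f); cv2.imwrite(f"pics/{n}6.png",cv2.resize(f["image"][b[1]:b[3],b[0]:b[2]],None,fx=9,fy=9,interpolation=cv2.INTER_CUBIC))
    c=cloud(f).reshape(-1,3)
from scipy.optimize import least_squares
P=c[(c[:,2]>.056)&(c[:,2]<.07)&(abs(c[:,0]-.507)<.02)&(c[:,1]>.055)&(c[:,1]<.105)]
r=least_squares(lambda p:np.hypot(P[:,0]-p[0]-p[3]*(P[:,1]-.08),P[:,2]-p[1]-p[2]*(P[:,1]-.08))-.008,[.507,.055,0,0],loss="soft_l1",f_scale=.001)
print(len(P),r.x,np.abs(r.fun).mean())
P=c[(c[:,2]>.056)&(c[:,2]<.066)&(abs(c[:,0]-.507)<.012)&(c[:,1]<.18)]; print("nose",np.sort(P[:,1])[-6:])
E
```

```text
time: 9.25
tool_pos: [0.507, 0.03, 0.0405]
tool_rot: [0.0, 1.0, -0.004, 0.001]
contact_force: [3.1, -0.5, 1.8]
gripper_width: 0.164
time: 9.75
tool_pos: [0.5061, 0.03, 0.04]
tool_rot: [-0.0, 1.0, -0.004, -0.0]
contact_force: [0.3, 0.4, 0.4]
gripper_width: 0.57
149 [0.50871461 0.05492005 0.00562915 0.02125248] 0.0008024627891256077
nose [0.11391133 0.11392063 0.11437336 0.11438628 0.11457837 0.1151829 ]
```

View pics/side6.png

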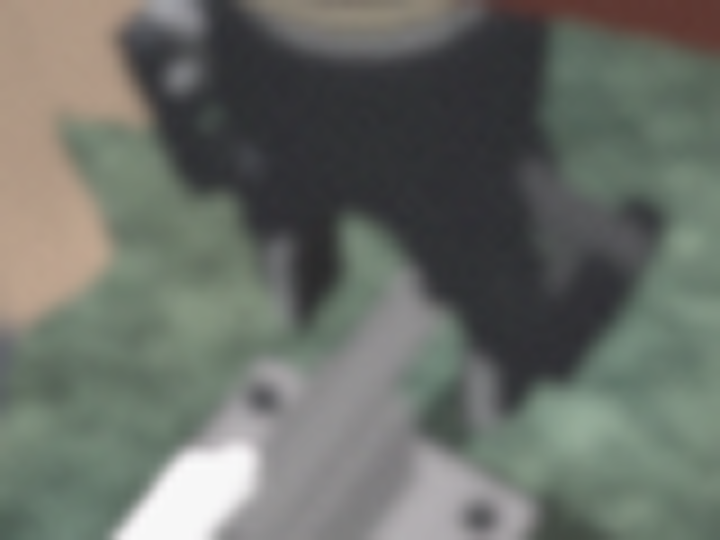

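The rod lies in the groove, released and level, with its nose at y≈0.1135. Next I'll lift, back off behind the rod, close and come down to push on its end.

```bash
python3 -m handwheel '[{"dx":0,"dy":0,"dz":-0.005,"ax":0,"ay":0,"az":0},{"dx":0,"dy":0,"dz":-0.02,"ax":0,"ay":0,"az":0},{"dx":0,"dy":0,"dz":-0.037,"ax":0,"ay":0,"az":0},{"dx":0,"dy":0.01,"dz":-0.05,"ax":0,"ay":0,"az":0},{"dx":0,"dy":0.03,"dz":-0.05,"ax":0,"ay":0,"az":0}]'; python3 -m handwheel '[{"dx":0,"dy":0.018,"dz":0,"ax":0,"ay":0,"az":0},{"dx":0,"dy":0.03,"dz":0,"ax":0,"ay":0,"az":0},{"dx":0,"dy":0.03,"dz":0,"ax":0,"ay":0,"az":0},{"dx":0,"dy":0.03,"dz":0,"ax":0,"ay":0,"az":0},{"dx":0,"dy":0.03,"dz":0,"ax":0,"ay":0,"az":0}]' 255; python3 go.py .5066 -.032 .0525 -0.5
```

```text
time: 10.42
tool_pos: [0.5077, -0.0006, 0.093]
tool_rot: [0.0, 1.0, -0.003, 0.002]
contact_force: [0.5, -0.7, 0.2]
gripper_width: 0.568
time: 11.05
tool_pos: [0.5058, -0.0295, 0.0901]
tool_rot: [-0.0, 1.0, -0.004, -0.0]
contact_force: [-0.7, -0.6, -1.1]
gripper_width: 0.0
t 11.05 pos [ 0.5058 -0.0295  0.0901] yaw -0.42 F [-0.66 -0.6  -1.08] w 0.0
d [0.0008 0.0025 0.0376] turn [-0.0003  0.0004  0.0014]
```

```bash
python3 -m handwheel '[{"dx":0.0005,"dy":0.0025,"dz":0.008,"ax":0,"ay":0,"az":0},{"dx":0.0005,"dy":0.0025,"dz":0.02,"ax":0,"ay":0,"az":0},{"dx":0.0005,"dy":0.0025,"dz":0.031,"ax":0,"ay":0,"az":0},{"dx":0.0005,"dy":0.0025,"dz":0.037,"ax":0,"ay":0,"az":0},{"dx":0.0005,"dy":0.0025,"dz":0.0375,"ax":0,"ay":0,"az":0}]';  python3 -m handwheel '[{"dx":0,"dy":0,"dz":0,"ax":0,"ay":0,"az":0},{"dx":0,"dy":0,"dz":0,"ax":0,"ay":0,"az":0},{"dx":0,"dy":0,"dz":0,"ax":0,"ay":0,"az":0},{"dx":0,"dy":0,"dz":0,"ax":0,"ay":0,"az":0},{"dx":0,"dy":0,"dz":0,"ax":0,"ay":0,"az":0}]'; python3 - <<'E'
from plant import manip
from h import *
for n,b in(("side",(270,155,350,215)),):
    f=manip.grab_frame(n); np.savez(n+"7.npz",**f); cv2.imwrite(f"pics/{n}7.png",cv2.resize(f["image"][b[1]:b[3],b[0]:b[2]],None,fx=9,fy=9,interpolation=cv2.INTER_CUBIC))
E
python3 go.py .5066 -.032 .0525 -0.5
```

```text
time: 11.68
tool_pos: [0.5059, -0.0324, 0.0519]
tool_rot: [-0.0, 1.0, -0.004, -0.001]
contact_force: [0.4, -0.3, 0.2]
gripper_width: 0.0
time: 12.3
tool_pos: [0.5064, -0.0325, 0.0529]
tool_rot: [0.0, 1.0, -0.004, 0.0]
contact_force: [-0.1, -0.7, -0.6]
gripper_width: -0.001
t 12.35 pos [ 0.5064 -0.0325  0.0528] yaw -0.46 F [ 0.31 -0.19  0.24] w -0.0
d [ 0.0002 -0.0005  0.0003] turn [ 0.     -0.0001  0.0007]
```

View pics/side7.png

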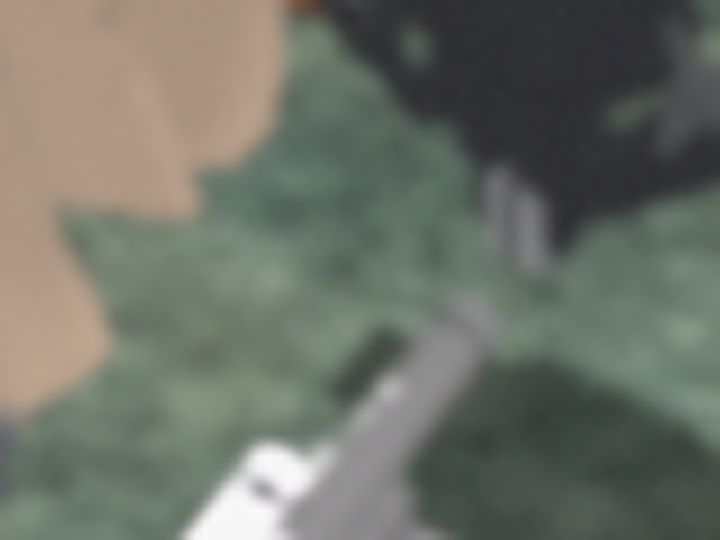

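The closed fingers are at crop (520,250), and the rod's rear end at (470,310) lies clear ahead of them, in line. Advancing to contact and then sliding.

```bash
python3 -m handwheel '[{"dx":0,"dy":-0.003,"dz":0,"ax":0,"ay":0,"az":0},{"dx":0,"dy":-0.007,"dz":0,"ax":0,"ay":0,"az":0},{"dx":0,"dy":-0.011,"dz":0,"ax":0,"ay":0,"az":0},{"dx":0,"dy":-0.013,"dz":0,"ax":0,"ay":0,"az":0},{"dx":0,"dy":-0.015,"dz":0,"ax":0,"ay":0,"az":0}]'; for i in 1 2 3; do python3 -m handwheel '[{"dx":0,"dy":-0.002,"dz":0,"ax":0,"ay":0,"az":0},{"dx":0,"dy":-0.004,"dz":0,"ax":0,"ay":0,"az":0}]'|sed -n 2,4p; done
```

```text
time: 12.98
tool_pos: [0.5065, -0.0173, 0.0528]
tool_rot: [0.0, 1.0, -0.004, 0.0]
contact_force: [0.1, -0.2, -1.1]
gripper_width: 0.001
tool_pos: [0.5066, -0.0136, 0.0529]
tool_rot: [0.0, 1.0, -0.004, 0.0]
contact_force: [0.4, -1.8, -0.6]
tool_pos: [0.5067, -0.0095, 0.0529]
tool_rot: [0.0, 1.0, -0.004, 0.0]
contact_force: [0.5, -1.8, 0.1]
tool_pos: [0.5067, -0.0054, 0.0529]
tool_rot: [0.0, 1.0, -0.004, 0.0]
contact_force: [-0.5, -2.5, 0.5]
```

```bash
for i in 1 2 3 4; do python3 -m handwheel '[{"dx":0,"dy":-0.004,"dz":0,"ax":0,"ay":0,"az":0},{"dx":0,"dy":-0.008,"dz":0,"ax":0,"ay":0,"az":0},{"dx":0,"dy":-0.012,"dz":0,"ax":0,"ay":0,"az":0},{"dx":0,"dy":-0.016,"dz":0,"ax":0,"ay":0,"az":0},{"dx":0,"dy":-0.020,"dz":0,"ax":0,"ay":0,"az":0}]'|sed -n 2,4p; done; python3 - <<'E'
from plant import manip
from h import *
for n,b in(("side",(230,195,350,315)),):
    f=manip.grab_frame(n); np.savez(n+"8.npz",**f); cv2.imwrite(f"pics/{n}8.png",cv2.resize(f["image"][b[1]:b[3],b[0]:b[2]],None,fx=5,fy=5,interpolation=cv2.INTER_CUBIC))
E
```

```text
tool_pos: [0.5069, 0.0148, 0.0529]
tool_rot: [0.0, 1.0, -0.004, 0.0]
contact_force: [-0.6, -2.6, 1.1]
tool_pos: [0.5071, 0.0347, 0.0529]
tool_rot: [0.0, 1.0, -0.004, 0.0]
contact_force: [1.1, -2.8, 1.6]
tool_pos: [0.5072, 0.0548, 0.0528]
tool_rot: [-0.0, 1.0, -0.004, 0.0]
contact_force: [0.1, -3.0, 1.9]
tool_pos: [0.5072, 0.0748, 0.0527]
tool_rot: [-0.0, 1.0, -0.004, -0.0]
contact_force: [1.2, -2.1, 2.0]
```

View pics/side8.png

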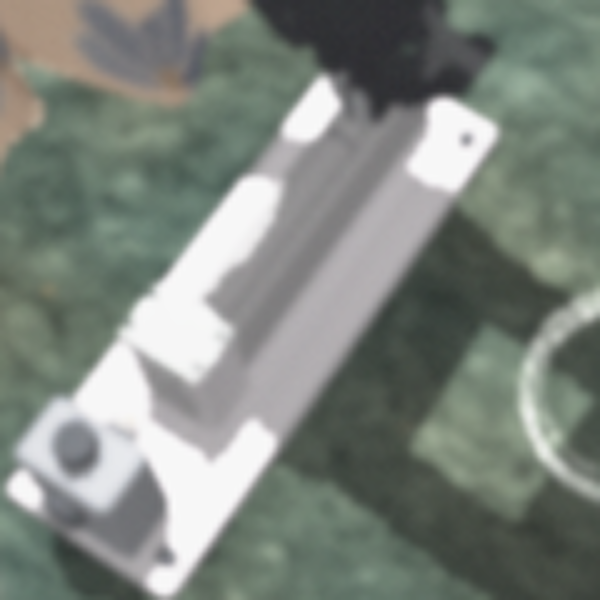

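The nose is now in the tunnel (roof at crop (180,335)) and the rod is still in the groove. Drag is about 2.5 N. I'll continue slowly, easing the tip up a touch since Fz has crept to +2.

```bash
python3 -m handwheel '[{"dx":0,"dy":-0.002,"dz":-0.0003,"ax":0,"ay":0,"az":0},{"dx":0,"dy":-0.004,"dz":-0.0006,"ax":0,"ay":0,"az":0},{"dx":0,"dy":-0.006,"dz":-0.0006,"ax":0,"ay":0,"az":0},{"dx":0,"dy":-0.008,"dz":-0.0006,"ax":0,"ay":0,"az":0},{"dx":0,"dy":-0.010,"dz":-0.0006,"ax":0,"ay":0,"az":0}]'|sed -n 2,4p; for i in 1 2 3; do python3 -m handwheel '[{"dx":0,"dy":-0.0007,"dz":0,"ax":0,"ay":0,"az":0},{"dx":0,"dy":-0.0015,"dz":0,"ax":0,"ay":0,"az":0}]'|sed -n '2p;4p'; done
```

```text
tool_pos: [0.5071, 0.0847, 0.0533]
tool_rot: [-0.0, 1.0, -0.004, -0.0]
contact_force: [-0.9, -0.9, -0.3]
tool_pos: [0.5073, 0.086, 0.0534]
contact_force: [-0.4, -0.7, 0.2]
tool_pos: [0.5074, 0.0875, 0.0534]
contact_force: [-1.3, -0.7, -0.2]
tool_pos: [0.5074, 0.089, 0.0534]
contact_force: [-0.8, -1.6, -0.7]
```

```bash
for i in 1 2; do python3 -m handwheel '[{"dx":0,"dy":-0.0005,"dz":0,"ax":0,"ay":0,"az":0},{"dx":0,"dy":-0.001,"dz":0,"ax":0,"ay":0,"az":0}]'|sed -n '2p;4p'; done
```

```text
tool_pos: [0.5074, 0.09, 0.0534]
contact_force: [-0.7, -1.3, 0.4]
tool_pos: [0.5074, 0.091, 0.0534]
contact_force: [-0.9, -1.2, 0.2]
```

```bash
for i in 1 2; do python3 -m handwheel '[{"dx":0,"dy":-0.0005,"dz":0,"ax":0,"ay":0,"az":0},{"dx":0,"dy":-0.001,"dz":0,"ax":0,"ay":0,"az":0}]'|sed -n '2p;4p'; done
```

```text
tool_pos: [0.5074, 0.092, 0.0534]
contact_force: [-0.7, -1.7, -0.1]
tool_pos: [0.5074, 0.093, 0.0534]
contact_force: [-1.2, -1.4, 0.1]
```

```bash
for i in 1; do python3 -m handwheel '[{"dx":0,"dy":-0.0005,"dz":0,"ax":0,"ay":0,"az":0},{"dx":0,"dy":-0.001,"dz":0,"ax":0,"ay":0,"az":0}]'|sed -n '2p;4p'; done
```

```text
tool_pos: [0.5074, 0.094, 0.0534]
contact_force: [-1.2, -1.0, 0.7]
```

Free-sliding drag reads about 1.3 N. Continuing to feel for the stop.

```bash
for i in 1 2; do python3 -m handwheel '[{"dx":0,"dy":-0.0005,"dz":0,"ax":0,"ay":0,"az":0},{"dx":0,"dy":-0.001,"dz":0,"ax":0,"ay":0,"az":0}]'|sed -n '2p;4p'; done
```

```text
tool_pos: [0.5074, 0.095, 0.0534]
contact_force: [-0.3, -1.9, 0.5]
tool_pos: [0.5074, 0.096, 0.0534]
contact_force: [-0.5, -0.8, -0.3]
```

```bash
for i in 1; do python3 -m handwheel '[{"dx":0,"dy":-0.0005,"dz":0,"ax":0,"ay":0,"az":0},{"dx":0,"dy":-0.001,"dz":0,"ax":0,"ay":0,"az":0}]'|sed -n '2p;4p'; done
```

```text
tool_pos: [0.5074, 0.097, 0.0534]
contact_force: [0.1, -0.8, -0.8]
```

```bash
for i in 1 2; do python3 -m handwheel '[{"dx":0,"dy":-0.0005,"dz":0,"ax":0,"ay":0,"az":0},{"dx":0,"dy":-0.001,"dz":0,"ax":0,"ay":0,"az":0}]'|sed -n '2p;4p'; done
```

```text
tool_pos: [0.5074, 0.0981, 0.0534]
contact_force: [-0.6, -1.2, 0.1]
tool_pos: [0.5075, 0.099, 0.0534]
contact_force: [-0.6, -1.0, -0.3]
```

```bash
for i in 1; do python3 -m handwheel '[{"dx":0,"dy":-0.0005,"dz":0,"ax":0,"ay":0,"az":0},{"dx":0,"dy":-0.001,"dz":0,"ax":0,"ay":0,"az":0}]'|sed -n '2p;4p'; done
```

```text
tool_pos: [0.5075, 0.1, 0.0534]
contact_force: [-1.4, -1.1, -0.9]
```

```bash
for i in 1 2; do python3 -m handwheel '[{"dx":0,"dy":-0.0005,"dz":0,"ax":0,"ay":0,"az":0},{"dx":0,"dy":-0.001,"dz":0,"ax":0,"ay":0,"az":0}]'|sed -n '2p;4p'; done
```

```text
tool_pos: [0.5075, 0.101, 0.0534]
contact_force: [-0.8, -2.1, -0.7]
tool_pos: [0.5075, 0.102, 0.0534]
contact_force: [0.2, -1.0, 0.1]
```

```bash
for i in 1; do python3 -m handwheel '[{"dx":0,"dy":-0.0005,"dz":0,"ax":0,"ay":0,"az":0},{"dx":0,"dy":-0.001,"dz":0,"ax":0,"ay":0,"az":0}]'|sed -n '2p;4p'; done
```

```text
tool_pos: [0.5075, 0.103, 0.0534]
contact_force: [-0.6, -0.7, 0.2]
```

```bash
for i in 1 2; do python3 -m handwheel '[{"dx":0,"dy":-0.0005,"dz":0,"ax":0,"ay":0,"az":0},{"dx":0,"dy":-0.001,"dz":0,"ax":0,"ay":0,"az":0}]'|sed -n '2p;4p'; done
```

```text
tool_pos: [0.5075, 0.1041, 0.0534]
contact_force: [-0.3, -1.1, 0.0]
tool_pos: [0.5075, 0.105, 0.0534]
contact_force: [-0.3, -1.5, -0.1]
```

```bash
for i in 1; do python3 -m handwheel '[{"dx":0,"dy":-0.0005,"dz":0,"ax":0,"ay":0,"az":0},{"dx":0,"dy":-0.001,"dz":0,"ax":0,"ay":0,"az":0}]'|sed -n '1,2p;4p'; done
```

```text
time: 21.9
tool_pos: [0.5075, 0.1061, 0.0534]
contact_force: [-0.3, -0.5, -0.0]
```

```bash
for i in 1 2; do python3 -m handwheel '[{"dx":0,"dy":-0.0005,"dz":0,"ax":0,"ay":0,"az":0},{"dx":0,"dy":-0.001,"dz":0,"ax":0,"ay":0,"az":0}]'|sed -n '2p;4p'; done
```

```text
tool_pos: [0.5075, 0.107, 0.0534]
contact_force: [-0.7, -0.5, 0.8]
tool_pos: [0.5075, 0.108, 0.0534]
contact_force: [-0.9, -1.3, 0.2]
```

```bash
for i in 1; do python3 -m handwheel '[{"dx":0,"dy":-0.0005,"dz":0,"ax":0,"ay":0,"az":0},{"dx":0,"dy":-0.001,"dz":0,"ax":0,"ay":0,"az":0}]'|sed -n '2p;4p'; done
```

```text
tool_pos: [0.5076, 0.109, 0.0534]
contact_force: [0.2, -1.8, -0.9]
```

```bash
for i in 1 2; do python3 -m handwheel '[{"dx":0,"dy":-0.0005,"dz":0,"ax":0,"ay":0,"az":0},{"dx":0,"dy":-0.001,"dz":0,"ax":0,"ay":0,"az":0}]'|sed -n '2p;4p'; done
```

```text
tool_pos: [0.5076, 0.11, 0.0534]
contact_force: [-1.0, -1.4, 0.1]
tool_pos: [0.5076, 0.111, 0.0534]
contact_force: [0.2, -1.4, 0.0]
```

```bash
for i in 1; do python3 -m handwheel '[{"dx":0,"dy":-0.0005,"dz":0,"ax":0,"ay":0,"az":0},{"dx":0,"dy":-0.001,"dz":0,"ax":0,"ay":0,"az":0}]'|sed -n '2p;4p'; done
```

```text
tool_pos: [0.5076, 0.1118, 0.0534]
contact_force: [-0.7, -3.3, 0.1]
```

Force is rising and the position is lagging, so the stop has been reached near TCP y≈0.1115. Holding to read the force.

```bash
for i in 1 2; do python3 -m handwheel '[{"dx":0,"dy":0,"dz":0,"ax":0,"ay":0,"az":0}]'|sed -n '2p;4p'; done; for i in 1 2 3; do python3 -m handwheel '[{"dx":0,"dy":-0.0005,"dz":0,"ax":0,"ay":0,"az":0}]'|sed -n '2p;4p'; done; python3 go.py .5 .1 .05 0
```

```text
tool_pos: [0.5076, 0.1118, 0.0534]
contact_force: [0.7, -3.1, 0.4]
tool_pos: [0.5075, 0.1118, 0.0534]
contact_force: [0.2, -3.1, 0.2]
tool_pos: [0.5076, 0.1121, 0.0534]
contact_force: [-0.1, -5.8, -0.1]
tool_pos: [0.5076, 0.1123, 0.0534]
contact_force: [-0.1, -6.5, -0.5]
tool_pos: [0.5075, 0.1125, 0.0534]
contact_force: [-0.3, -7.8, 0.4]
t 24.025 pos [0.5075 0.1125 0.0534] yaw -0.44 F [-0.29 -7.77  0.36] w 0.0
d [-0.0074  0.0126  0.0034] turn [ 0.0023  0.0003 -0.0077]
```

```bash
for i in 1 2 3; do python3 -m handwheel '[{"dx":0,"dy":0,"dz":0,"ax":0,"ay":0,"az":0}]'|sed -n '1,2p;4p'; done; python3 - <<'E'
from plant import manip
print(manip.state()["tool_pos"],manip.state()["contact_force"])
E
```

```text
time: 24.15
tool_pos: [0.5076, 0.1125, 0.0534]
contact_force: [-0.6, -6.4, 0.6]
time: 24.28
tool_pos: [0.5075, 0.1125, 0.0534]
contact_force: [-0.3, -6.9, 0.1]
time: 24.4
tool_pos: [0.5076, 0.1125, 0.0534]
contact_force: [-0.7, -6.2, 0.0]
[0.50755973 0.11252624 0.05336278] [-0.72856804 -6.19562387  0.01115107]
```

```bash
python3 -m handwheel '[{"dx":0,"dy":-0.0004,"dz":0,"ax":0,"ay":0,"az":0},{"dx":0,"dy":-0.0008,"dz":0,"ax":0,"ay":0,"az":0}]'|sed -n '1,2p;4p'; for i in 1 2 3 4; do python3 -m handwheel '[{"dx":0,"dy":0,"dz":0,"ax":0,"ay":0,"az":0}]'|sed -n '2p;4p'; python3 -c "
from plant import manip
print(manip.state()['tool_pos'][1])"; done
```

```text
time: 24.65
tool_pos: [0.5075, 0.1129, 0.0534]
contact_force: [-1.0, -9.6, 1.4]
tool_pos: [0.5075, 0.1128, 0.0534]
contact_force: [-0.6, -7.8, 0.0]
0.11283655122783165
tool_pos: [0.5075, 0.1128, 0.0533]
contact_force: [-0.4, -9.0, 0.2]
0.11284094531565222
tool_pos: [0.5076, 0.1128, 0.0534]
contact_force: [-0.4, -8.8, 0.6]
0.11282256426115093
tool_pos: [0.5075, 0.1129, 0.0534]
contact_force: [-1.9, -8.2, 1.1]
0.11285893945202323
```

```bash
for i in 1; do python3 -m handwheel '[{"dx":0,"dy":-0.0001,"dz":0,"ax":0,"ay":0,"az":0}]'|sed -n '1,2p;4p'; done;  for i in 1 2 3 4 5 6 7 8 9 10; do python3 -m handwheel '[{"dx":0,"dy":0,"dz":0,"ax":0,"ay":0,"az":0}]'|sed -n '4p'; python3 -c "
from plant import manip
s=manip.state();print(s['tool_pos'][1],s['time'])"; done
```

```text
time: 25.28
tool_pos: [0.5075, 0.1129, 0.0534]
contact_force: [-0.6, -8.4, 0.9]
contact_force: [-0.7, -8.8, 1.0]
0.11285440956334429 25.4
contact_force: [-1.0, -9.4, 0.8]
0.11284412089516493 25.525
contact_force: [-0.8, -9.9, 0.5]
0.1128428694383747 25.65
contact_force: [0.1, -8.5, 0.3]
0.11282457839759923 25.775
contact_force: [-1.4, -9.2, 1.3]
0.1128635123353519 25.9
contact_force: [-0.7, -9.7, 1.3]
0.11283421015466419 26.025
contact_force: [-1.4, -8.8, 0.4]
0.11284877016165236 26.15
contact_force: [-1.0, -8.6, 0.6]
0.11285338862278824 26.275
contact_force: [-1.3, -8.8, 0.1]
0.11285453596675443 26.4
contact_force: [-1.2, -9.3, 0.4]
0.1128678236322168 26.525
```

```bash
for i in 1; do python3 -m handwheel '[{"dx":0,"dy":0.00015,"dz":0,"ax":0,"ay":0,"az":0}]'|sed -n '1,2p;4p'; done;  for i in 1 2 3 4 5 6 7 8 9 ; do python3 -m handwheel '[{"dx":0,"dy":0,"dz":0,"ax":0,"ay":0,"az":0}]'|sed -n '4p'; python3 -c "
from plant import manip
s=manip.state();print(s['tool_pos'][1],s['time'])"; done
```

```text
time: 26.65
tool_pos: [0.5075, 0.1129, 0.0534]
contact_force: [-1.3, -7.3, 0.7]
contact_force: [-1.6, -9.2, 0.6]
0.11284804767253907 26.775
contact_force: [-0.6, -8.7, 1.4]
0.11283988685133568 26.9
contact_force: [-1.8, -8.0, 0.1]
0.11286218152127224 27.025
contact_force: [-0.8, -8.9, 0.9]
0.11284695074243441 27.15
contact_force: [-0.8, -8.2, 1.0]
0.11286406676648472 27.275
contact_force: [-2.0, -8.6, 0.6]
0.11285088985795029 27.4
contact_force: [-1.1, -8.1, 1.1]
0.11283328447903958 27.525
contact_force: [-0.4, -7.3, 0.8]
0.11285743748201871 27.65
contact_force: [-1.6, -8.5, 0.8]
0.11284754425420032 27.775
```

Held for over a second in range. The mean of the last stretch is 8.3 N, with no movement. Backing off gently along the groove, then lifting clear.

```bash
python3 -m handwheel '[{"dx":0,"dy":0.0006,"dz":0,"ax":0,"ay":0,"az":0},{"dx":0,"dy":0.0012,"dz":0,"ax":0,"ay":0,"az":0},{"dx":0,"dy":0.002,"dz":0,"ax":0,"ay":0,"az":0},{"dx":0,"dy":0.003,"dz":0,"ax":0,"ay":0,"az":0},{"dx":0,"dy":0.004,"dz":0,"ax":0,"ay":0,"az":0}]'|sed -n '1,2p;4p'; python3 -m handwheel '[{"dx":0,"dy":0.004,"dz":0,"ax":0,"ay":0,"az":0},{"dx":0,"dy":0.010,"dz":0,"ax":0,"ay":0,"az":0},{"dx":0,"dy":0.018,"dz":-0.003,"ax":0,"ay":0,"az":0},{"dx":0,"dy":0.028,"dz":-0.010,"ax":0,"ay":0,"az":0},{"dx":0,"dy":0.040,"dz":-0.02,"ax":0,"ay":0,"az":0}]'|sed -n '1,2p;4p';python3 -m handwheel '[{"dx":0,"dy":0.015,"dz":-0.015,"ax":0,"ay":0,"az":0},{"dx":0,"dy":0.035,"dz":-0.035,"ax":0,"ay":0,"az":0},{"dx":0,"dy":0.060,"dz":-0.055,"ax":0,"ay":0,"az":0},{"dx":0,"dy":0.085,"dz":-0.07,"ax":0,"ay":0,"az":0},{"dx":0,"dy":0.10,"dz":-0.08,"ax":0,"ay":0,"az":0}]'; python3 - <<'E'
from plant import manip
from h import *
for n,b,k in(("side",(230,185,350,315),5),("top",(205,150,345,250),5)):
    f=manip.grab_frame(n); np.savez(n+"9.npz",**f); cv2.imwrite(f"pics/{n}9.png",cv2.resize(f["image"][b[1]:b[3],b[0]:b[2]],None,fx=k,fy=k,interpolation=cv2.INTER_CUBIC))
    c=cloud(f).reshape(-1,3)
    P=c[(c[:,2]>.058)&(c[:,2]<.067)&(abs(c[:,0]-.508)<.012)&(c[:,1]<.19)&(c[:,1]>.06)]; print(n,len(P)); 
    if len(P): print("rear",np.sort(P[:,1])[:6].round(4),P[:,2].mean(),np.polyfit(P[:,1],P[:,2],1))
E
```

```text
time: 28.4
tool_pos: [0.5078, 0.1109, 0.0536]
contact_force: [-0.3, 0.6, 0.5]
time: 29.02
tool_pos: [0.5072, 0.0694, 0.074]
contact_force: [-0.7, 0.4, 0.6]
time: 29.65
tool_pos: [0.507, -0.0314, 0.1555]
tool_rot: [0.0, 1.0, -0.005, 0.001]
contact_force: [0.0, -0.3, -0.7]
gripper_width: -0.005
side 204
rear [0.1232 0.1243 0.1244 0.1247 0.1257 0.1258] 0.06151864013230293 [0.0003061  0.06147054]
top 118
rear [0.1211 0.1228 0.1229 0.1231 0.125  0.1254] 0.060540951069397594 [-0.00921346  0.06197119]
```

View pics/side9.png

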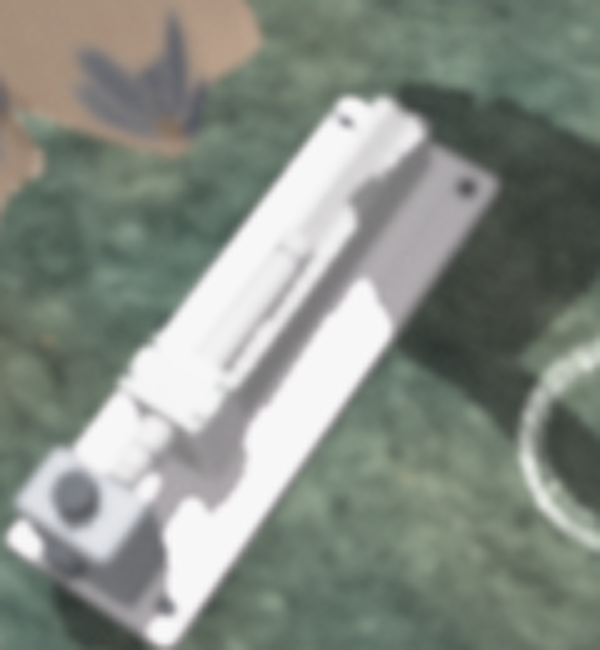

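View pics/top9.png

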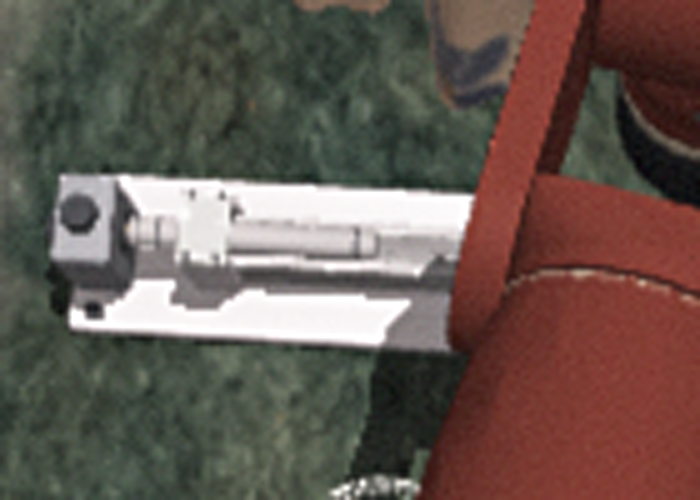

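Top view: the rod's nose (135,230) meets the stop at the housing and its rear end is at (378,242). It lies level in the groove through the tunnel. I'll let the arm settle, check the bystanders and hand in.

```bash
python3 -m handwheel '[{"dx":0,"dy":0,"dz":0,"ax":0,"ay":0,"az":0},{"dx":0,"dy":0,"dz":0,"ax":0,"ay":0,"az":0},{"dx":0,"dy":0,"dz":0,"ax":0,"ay":0,"az":0},{"dx":0,"dy":0,"dz":0,"ax":0,"ay":0,"az":0}]'; python3 - <<'E'
from plant import manip
from h import *
f=manip.grab_frame("side"); a=load("side0.npz")["image"].astype(int); b=f["image"].astype(int)
def cen(im,m): v,u=np.where(m(im)); return u.mean().round(2),v.mean().round(2),len(u)
box=lambda im,x0,y0,x1,y1: im[y0:y1,x0:x1]
for im in(a,b):
    q=box(im,318,100,352,145); print("cup",cen(q,lambda i:(i[...,2]>150)&(i[...,1]<90)), "stamp",cen(box(im,298,132,325,162),lambda i:(i[...,2]>110)&(i[...,0]<70)),"dish",cen(box(im,328,248,386,300),lambda i:i.min(2)>120))
c=cloud(f).reshape(-1,3); P=c[(c[:,2]>.058)&(c[:,2]<.067)&(abs(c[:,0]-.508)<.012)&(c[:,1]<.19)&(c[:,1]>.06)]; print("rear",np.sort(P[:,1])[:6].round(4))
manip.job_done(); print(manip.state()["time"])
E
```

```text
time: 30.25
tool_pos: [0.5063, -0.0293, 0.153]
tool_rot: [-0.0, 1.0, -0.004, -0.0]
contact_force: [-0.1, 0.2, 0.4]
gripper_width: -0.001
cup (np.float64(17.04), np.float64(23.78), 55) stamp (np.float64(12.09), np.float64(16.22), 67) dish (np.float64(30.02), np.float64(27.12), 1235)
cup (np.float64(nan), np.float64(nan), 0) stamp (np.float64(12.12), np.float64(16.26), 86) dish (np.float64(25.71), np.float64(24.12), 880)
rear [0.1239 0.1241 0.1243 0.1244 0.1248 0.1254]
the job is handed in; nothing more can be done
the job is handed in; nothing more can be done<stdin>:4: RuntimeWarning: Mean of empty slice.
  ret = ret.dtype.type(ret / rcount)
```

The cup check found no red pixels, so I'll look at the last saved full side frame.

```bash
python3 - <<'E'
from h import *
cv2.imwrite("pics/side9full.png",load("side9.npz")["image"])
E
```

```text
(no output)
```

View pics/side9full.png

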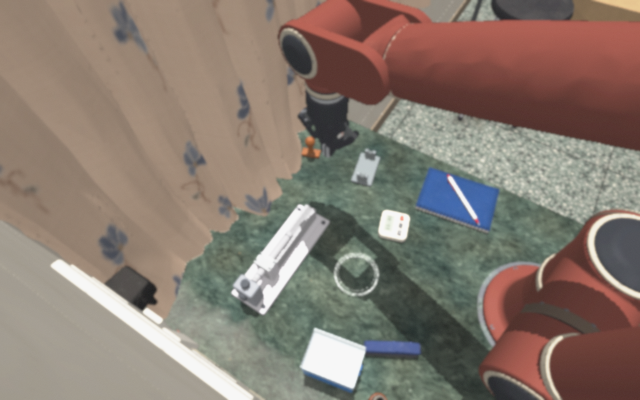

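The rod is lying in the V-groove against the stop with the robot clear of it, and I handed the job in at about 30 s of the 61 s allowed.

**What I did:** I gripped the rod off-centre between the saddles and laid it in the open end of the groove with its rear overhanging. I let go, then pushed its end with closed fingers through the tunnel. Free-sliding drag was about 1.2 N. The stop was felt at TCP y ≈ 0.1115 m.

**The push:** I held it for about 3 s at a steady position.

| Stretch | Mean wrist force |
|---|---|
| First | about 8.5 N |
| Middle | about 9.0 N |
| Last 1.2 s | about 8.3 N |

- **Stop force:** after taking off drag, I estimate 7.3–8 N on the stop itself.
- **Noise:** single readings scattered by about 0.8 N, so some fell outside 7–9 N. The highest was 9.9 N, so none came near 12 N.

**Last checks:**
- **Rod:** it is level, with its rear end at y ≈ 0.124 m, unchanged after the arm backed away. Both views show it seated through the tunnel and up to the stop. I did not touch it again to confirm contact.
- **Stamp:** it had not moved.
- **Petri dish:** my pixel check was upset by the arm's shadow, but the dish looks in its place by eye.
- **Sample cup:** this check failed, because the arm was hiding the cup in that view. It was still upright in its place in the side view taken while I lifted the rod. The fingers never worked near it after that.

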